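# Make up two condiment trays for the pass

### The arm

A 6-joint arm with a two-finger parallel gripper is mounted at the origin on the work surface. World frame = base frame: x ahead of the robot, y to its left, z up, the work surface at z = 0. Lengths are in m, angles in rad, forces in N, time in s.
With the tool pointing down it reaches from about 0.35 to 0.85 m from the base axis. Payload 8.1 kg.
Tool frame: the origin (TCP) lies on the centre line of the jaws, within the pads' length; the fingertips stand robot.finger_overhang ahead of it and the grasp point (between the pads) lies 5 mm behind it (robot.finger_overhang is the distance from the TCP to the fingertips, in m); z points along the fingers, y is the direction in which the jaws open and shut (so a half turn about z gives the same grasp; the last joint's range is limited). The gripper opens to 93 mm and grips with 3 to 60 N. Pads are 15 mm wide; open, the fingers measure 128 mm over their backs; the gripper's body (75 mm by 188 mm) begins 65 mm behind the grasp point.
Start: joints at [1.044, 0.13, 1.488, -0, 1.523, -0.085], TCP at [0.257, 0.542, 0.233] pointing down, gripper open.
Joint ranges: [-2.96, 2.96], [-0.89, 2.26], [0.02, 2.5], [-1.34, 4.48], [0, 2.73], [-2.66, 2.66]. Speed limits (rad/s): [2.39, 2.39, 2.79, 3.14, 3.14, 3.14].

### API

Orientations are given as a rotation vector (axis times angle).
In Python, from plant import robot gives the robot as it stands. The module is installed in compiled form; this text tells all that it offers.
- The arm moves only by the tool carry_out, never from a script. Its argument "commands" is a list that holds one entry, the list of rows, each a list of 4 numbers: the shift along the tool's x, y, z in cm, then the turn about the tool's z in degrees. In form: [[[tx, ty, tz, roll], ...]]. A call has 1 to 20 rows; each row shifts and turns the commanded pose from where the row before left it, along the tool's axes as they then stand; what a row does not reach is not made up. A row lasts 1/12 s, in which the tool goes at most 41.7 mm and 7.16 degrees, less where a joint would pass 70% of its speed; a pose out of reach is approached as far as the arm can. A call is refused whole if a number of a shift passes 4.17 or a number of a turn 7.16, either way. A call with a gripper value outside its range is refused whole. "claw" is the finger opening in cm, from 0 to 9.3, set as the call begins (left out, the last holds). The fingers move at their own pace and stop on an object; "grip_force" is the grip in N (left out, the last holds). Time passes only in rows, so rows that do not move let the fingers close. It gives the time, the measured TCP pose, the force and the opening at its end, in the units of the state.
- robot.read_state(): the state, without advancing time (a new reading comes with each control period).
- robot.read_camera(name): name is "scene" or "top" or "wrist"; returns the picture (400x640x3 uint8, red, green, blue); there is no depth.
- robot.camera_params(name): a dict with "mtx" (3x3 intrinsics, pixels), "R" (3x3) and "t" (3): a world point X has camera coordinates R X + t. Camera axes: x right, y down, z forward; pixel columns grow to the right and rows downward; lengths in m; the calibration is good to about 2 mm. A picture is of the moment at which its call begins: read the wrist's pose just before it. camera_params takes no time and is no camera call; for the wrist camera it gives the pose at the moment of the call.
- robot.close_job(): hands the job in, once; it reports no verdict.
The state is a dict: "t": time; "q": joint angles; "dq": joint speeds; "joint_torque": joint torques, N m; "tool_pos": TCP position; "orientation": TCP orientation; "force": force on the tool from outside, world axes, zero at the start; "wrist_torque": the same for the moment, N m; "opening": finger opening in m.
Only numpy, scipy, OpenCV 4.12 (cv2) and the standard library are available. Lean on these libraries where they do the work, as an engineer would, in place of code of your own. Each camera call takes 0.05 s, during which the arm holds its last target.

### The job

Make up the two condiment trays: the red squeeze bottle and the wooden pepper mill go on the black tray, the yellow squeeze bottle and the white dip pot on the blue tray, all standing upright on the tray floor. Once the pot stands on the blue tray and has been let go, close it with its copper lid: tip the lid clearly, set its lower edge into the recess in the pot's mouth first, then lay it down flat so that it sits fully home. Leave the green bottle standing where it is.

Things in the scene. Friction and masses are not known exactly. Their poses are not given: they have to be found in the camera images.
- black_tray: Black rectangular tray fixed to the table, 130 mm (its x) by 190 mm (its y) outside, with a flat floor 4 mm thick and walls 4 mm thick whose rims stand 20 mm above the table. Its point is the centre of its underside, on the table; x and y lie along its sides, z is up. There is room for two things side by side, one in each half of its length.
- blue_tray: Blue rectangular tray fixed to the table, 130 mm (its x) by 190 mm (its y) outside, with a flat floor 4 mm thick and walls 4 mm thick whose rims stand 20 mm above the table. Its point is the centre of its underside, on the table; x and y lie along its sides, z is up. There is room for two things side by side, one in each half of its length.
- red_bottle_mid (a point): Red squeeze bottle with a white nozzle: round body 40 mm across and straight up to 58 mm, 85 mm tall overall, about 110 g, standing upright on the table at the start. Its point is on its upright axis, half-way up (42.5 mm above its base).
- yellow_bottle_mid (a point): Yellow squeeze bottle with a white nozzle: round body 40 mm across and straight up to 58 mm, 85 mm tall overall, about 110 g, standing upright on the table at the start. Its point is on its upright axis, half-way up (42.5 mm above its base).
- green_bottle_mid (a point): Green squeeze bottle with a white nozzle: round body 40 mm across and straight up to 58 mm, 85 mm tall overall, about 110 g, standing upright on the table at the start. Its point is on its upright axis, half-way up (42.5 mm above its base). It is not wanted and stays where it is.
- pepper_mill_mid (a point): Small dark wooden pepper mill, 85 mm tall, about 120 g, standing upright on the table at the start: foot 42 mm across up to 10 mm, straight body 34 mm across from 14 to 54 mm above its base, a narrow neck, then a 38 mm wide head with a steel bead on top. Its point is on its upright axis, half-way up (42.5 mm above its base).
- dip_pot_mid (a point): White open ceramic pot, a straight cylinder 65 mm across and 50 mm tall, about 160 g, standing upright on the table at the start. Its mouth has a round recess 60 mm across and 6 mm deep for the lid, so the ledge the lid lies on is 44 mm above the pot's base; the ledge is 12 mm wide all round (the hollow inside is 36 mm across). Its point is on its axis, half-way up (25 mm above its base); z points up out of the mouth.
- pot_lid_mid (a point): Copper lid of the pot: a flat disc 50 mm across and 5 mm thick with an upright round black knob at its centre, 18 mm across and rising from 5 to 33 mm above the lid's underside; about 60 g. It lies flat on the table, knob up, at the start. Its point is on its axis, half-way up (16.5 mm above its underside); z points up along the knob.
There are look-alikes about, which are no part of the job. Leave any purple or turquoise look-alike of the part that bears dip_pot_mid alone. What is shaped like the part that bears yellow_bottle_mid but purple is not meant.

How it is judged:
On the way, in this order (a step that is already met when the one before it is completed fails the run):
1. the dip pot stands upright on the floor of the blue tray and has been let go, with its lid not yet on it (x of dip_pot_mid in the frame of blue_tray between -0.04 and 0.04 m and y of dip_pot_mid in the frame of blue_tray between -0.07 and 0.07 m and z of dip_pot_mid in the frame of blue_tray between 0.025 and 0.033 m and angle between dip_pot_mid's own z axis and vertical below 0.08 rad and contact force between the fingers and dip_pot below 0.1 N and horizontal distance between pot_lid_mid and dip_pot_mid above 0.06 m), for 0.2 s.
2. the lid enters the recess edge first: tipped by more than 0.1 rad (6 degrees), within 15 mm of the pot's axis and touching the pot, its centre less than 10 mm above where it will lie (x of dip_pot_mid in the frame of blue_tray between -0.04 and 0.04 m and y of dip_pot_mid in the frame of blue_tray between -0.07 and 0.07 m and z of dip_pot_mid in the frame of blue_tray between 0.025 and 0.033 m and angle between dip_pot_mid's own z axis and vertical below 0.08 rad and angle between pot_lid_mid's own z axis and vertical above 0.1 rad and horizontal distance between pot_lid_mid and dip_pot_mid below 0.015 m and z of pot_lid_mid in the frame of dip_pot_mid between 0.025 and 0.0455 m and contact force between pot_lid and dip_pot above 0.03 N).
At the end, for the whole second after the job is handed in: Red bottle and mill stand upright (0.08 rad) on the black tray floor, yellow bottle and pot on the blue one (height within 4 mm); the lid lies flat in the recess (8 mm off axis, 3 mm in height, 0.06 rad); all released, at rest; green bottle within 20 mm of its start, upright (x of red_bottle_mid in the frame of black_tray between -0.045 and 0.045 m and y of red_bottle_mid in the frame of black_tray between -0.075 and 0.075 m and z of red_bottle_mid in the frame of black_tray between 0.0425 and 0.0505 m and angle between each of red_bottle_mid, pepper_mill_mid, yellow_bottle_mid, dip_pot_mid, green_bottle_mid's own z axis and vertical below 0.08 rad and x of pepper_mill_mid in the frame of black_tray between -0.045 and 0.045 m and y of pepper_mill_mid in the frame of black_tray between -0.075 and 0.075 m and z of pepper_mill_mid in the frame of black_tray between 0.0425 and 0.0505 m and x of yellow_bottle_mid in the frame of blue_tray between -0.045 and 0.045 m and y of yellow_bottle_mid in the frame of blue_tray between -0.075 and 0.075 m and z of yellow_bottle_mid in the frame of blue_tray between 0.0425 and 0.0505 m and x of dip_pot_mid in the frame of blue_tray between -0.04 and 0.04 m and y of dip_pot_mid in the frame of blue_tray between -0.07 and 0.07 m and z of dip_pot_mid in the frame of blue_tray between 0.025 and 0.033 m and horizontal distance between pot_lid_mid and dip_pot_mid below 0.008 m and z of pot_lid_mid in the frame of dip_pot_mid between 0.0325 and 0.0385 m and angle between the z axis of pot_lid_mid and the z axis of dip_pot_mid, either way round below 0.06 rad and linear speed of each of red_bottle, pepper_mill, yellow_bottle, dip_pot, pot_lid below 0.01 m/s and distance of green_bottle_mid from where it was at the start of the episode below 0.02 m); the robot touches nothing.
It fails at once if the green bottle is pushed more than 20 mm or tipped over (distance of green_bottle_mid from where it was at the start of the episode above 0.02 m or angle between green_bottle_mid's own z axis and vertical above 0.3 rad).
It also fails if it takes over 122 s, if anything falls off the work surface, if the arm or the gripper's body presses on something with over 40 N, if the wrist force passes 120 N, or if a joint passes its speed limit or range.

## Working session

There is one attempt and no reset: what is moved stays moved. The work goes in short steps, Python scripts to look and compute and a tool call to move; the robot and the scene stay as the last step left them, time stands still between calls to the robot, and variables do not carry over. Pictures are saved under pics/ and viewed, and the job is handed in when it is done.

Besides the shell and the picture viewer there is one more tool, called after ">>>" as name(argument=value, ...) on one line, values as JSON. carry_out: Moves the arm, as the interface text tells. Its arguments: {"type":"object","properties":{"commands":{"type":"array","items":{"type":"array","items":{"type":"array","items":{"type":"number"}}}},"claw":{"type":"number"},"grip_force":{"type":"number"}},"required":["commands"]}

```bash
mkdir -p pics; python3 - <<'E'
from plant import robot
import cv2
print(robot.read_state()); print(robot.finger_overhang)
for n in ["scene","top","wrist"]:
    im=robot.read_camera(n); cv2.imwrite(f"pics/{n}0.png",im[:,:,::-1])
    p=robot.camera_params(n); print(n,p)
E
```

```text
{'t': 0.0, 'q': array([ 1.04363901e+00,  1.31168747e-01,  1.48927758e+00,  3.26752714e-06,
        1.52302467e+00, -8.54223408e-02]), 'dq': array([ 1.28244162e-03,  4.66117822e-05, -2.02000061e-03, -7.30409342e-04,
       -1.65526386e-04,  5.09800967e-04]), 'joint_torque': array([-4.90732382e-04, -5.59844935e+01, -4.91754484e+01,  7.68216513e-02,
        3.58023494e-02, -1.03570064e-04]), 'tool_pos': array([0.25621549, 0.54192926, 0.23158385]), 'orientation': array([-6.88123146e-01, -3.06471944e+00,  2.81111986e-03]), 'force': array([-0.14475931,  0.15425102,  0.39352173]), 'wrist_torque': array([ 0.00397351, -0.00446622, -0.03479111]), 'opening': 0.09291466797596391}
0.014
scene {'mtx': array([[405.55097693,   0.        , 316.20847094],
       [  0.        , 405.55097693, 197.81471124],
       [  0.        ,   0.        ,   1.        ]]), 'R': array([[-0.75484359,  0.6557318 , -0.01506514],
       [ 0.48859401,  0.54682312, -0.67989732],
       [-0.43759233, -0.52057687, -0.73315256]]), 't': array([ 0.44468052, -0.24668803,  1.34964786])}
top {'mtx': array([[507.86222006,   0.        , 307.30034431],
       [  0.        , 507.86222006, 198.86874016],
       [  0.        ,   0.        ,   1.        ]]), 'R': array([[ 0.01768871, -0.99980391,  0.0089026 ],
       [-0.99265162, -0.01862682, -0.11956506],
       [ 0.11970744, -0.00672223, -0.99278645]]), 't': array([-0.01404979,  0.58360945,  1.45523201])}
wrist {'mtx': array([[299.36894881,   0.        , 316.54966637],
       [  0.        , 299.36894881, 201.40795914],
       [  0.        ,   0.        ,   1.        ]]), 'R': array([[ 0.42723958,  0.90413762, -0.00122643],
       [ 0.87849703, -0.4148019 ,  0.23702818],
       [ 0.21379737, -0.10234523, -0.971502  ]]), 't': array([-0.59790937, -0.02777171,  0.3892021 ])}
```

View pics/scene0.png

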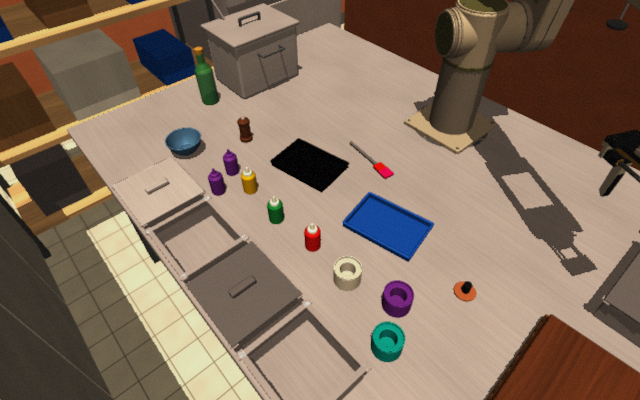

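View pics/top0.png

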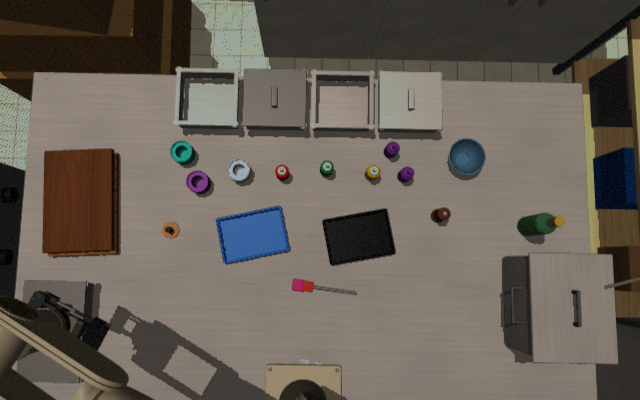

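View pics/wrist0.png

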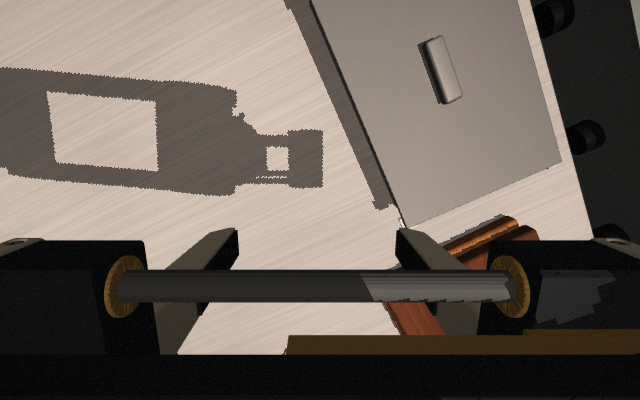

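The top view shows, as (col, row): blue tray at (253,235), black tray at (359,237), white pot at (239,170), red bottle at (282,172), green at (327,168), yellow at (373,173), mill at (441,215) and lid at (171,230). The purple and turquoise pots and the purple bottles are decoys. Next I measure them with masks.

```bash
cat > h.py <<'E'
from plant import robot
import cv2, numpy as np
def grab(n,name):
    im=robot.read_camera(n); cv2.imwrite(f"pics/{name}.png",im[:,:,::-1]); return im
def proj(p,X):
    c=p["R"]@np.asarray(X,float)+p["t"]; u=p["mtx"]@c; return u[:2]/u[2]
def ray(p,uv):
    d=p["R"].T@np.linalg.solve(p["mtx"],[uv[0],uv[1],1.0]); o=-p["R"].T@p["t"]; return o,d/np.linalg.norm(d)
def plane(p,uv,z):
    o,d=ray(p,uv); return o+d*(z-o[2])/d[2]
def tri(p1,u1,p2,u2):
    o1,d1=ray(p1,u1);o2,d2=ray(p2,u2)
    s=np.linalg.lstsq(np.stack([d1,-d2],1),o2-o1,rcond=None)[0]
    a=o1+s[0]*d1;b=o2+s[1]*d2
    return (a+b)/2,np.linalg.norm(a-b)
def blobs(m,amin=15):
    n,l,s,c=cv2.connectedComponentsWithStats(m.astype(np.uint8)*255)
    return [(int(s[i,4]),s[i,:4].tolist(),c[i].round(1).tolist()) for i in range(1,n) if s[i,4]>=amin]
def hsv(im): return cv2.cvtColor(im,cv2.COLOR_RGB2HSV)
E
python3 - <<'E'
from h import *
for n in ["top","scene"]:
    im=cv2.imread(f"pics/{n}0.png")[:,:,::-1].copy()
    H=hsv(im); h,s,v=H[...,0].astype(int),H[...,1].astype(int),H[...,2].astype(int)
    M=dict(red=((h<6)|(h>174))&(s>180)&(v>90), yellow=(h>18)&(h<30)&(s>170)&(v>110), green=(h>50)&(h<80)&(s>150)&(v>40),
      blue=(h>100)&(h<122)&(s>170)&(v>60), black=(v<14), copper=(h>5)&(h<16)&(s>170)&(v>120))
    for k,m in M.items(): print(n,k,[b for b in blobs(m,25)][:12])
    p=[(150,120,220,140),(360,120,110,120)] if n=="top" else [(290,210,220,160),(190,100,200,160)]
    for i,(x,y,w,hh) in enumerate(p): cv2.imwrite(f"pics/{n}z{i}.png",cv2.resize(im[y:y+hh,x:x+w,::-1],None,fx=3.6,fy=3.6,interpolation=cv2.INTER_CUBIC))
E
```

```text
top red [(49, [276, 166, 13, 12], [281.8, 172.3]), (89, [303, 281, 10, 11], [307.4, 286.1])]
top yellow [(52, [367, 165, 13, 13], [372.3, 171.6]), (65, [555, 217, 9, 9], [558.8, 221.0])]
top green [(45, [321, 163, 12, 11], [326.2, 169.8])]
top blue [(235, [625, 149, 11, 54], [629.5, 175.9]), (522, [216, 207, 73, 56], [249.5, 233.0])]
top black [(37, [613, 18, 13, 10], [619.7, 23.7]), (188, [0, 187, 19, 16], [9.7, 194.7]), (142, [356, 209, 38, 45], [380.7, 224.7]), (38, [323, 217, 20, 8], [332.4, 219.7]), (135, [0, 249, 13, 16], [6.9, 256.6]), (71, [58, 308, 12, 22], [65.0, 316.6])]
top copper []
scene red [(69, [373, 163, 13, 8], [378.7, 166.3]), (263, [305, 228, 15, 23], [312.1, 240.4])]
scene yellow [(214, [241, 172, 14, 22], [248.3, 183.3])]
scene green [(234, [268, 202, 15, 22], [275.4, 213.3])]
scene blue [(35, [130, 0, 14, 4], [134.9, 1.0]), (138, [0, 26, 13, 17], [4.3, 34.3]), (778, [134, 30, 55, 30], [160.9, 44.0]), (287, [163, 65, 32, 20], [179.1, 74.7]), (3173, [343, 193, 90, 67], [388.1, 225.0])]
scene black [(30, [623, 131, 12, 7], [628.5, 134.6]), (57, [605, 136, 12, 12], [610.9, 141.6]), (2099, [271, 139, 77, 53], [309.5, 164.5]), (27, [631, 138, 9, 7], [635.1, 141.1]), (94, [622, 141, 18, 22], [629.8, 151.7]), (100, [604, 151, 18, 14], [611.3, 157.3]), (50, [605, 176, 16, 19], [612.2, 185.2]), (31, [462, 286, 8, 7], [464.8, 289.4])]
scene copper [(112, [0, 0, 23, 8], [8.5, 2.3]), (26, [342, 0, 3, 12], [342.6, 5.1]), (1514, [100, 7, 75, 55], [138.0, 29.1]), (1005, [0, 49, 54, 46], [29.9, 70.4]), (228, [454, 282, 22, 19], [463.8, 292.4])]
```

View pics/topz0.png

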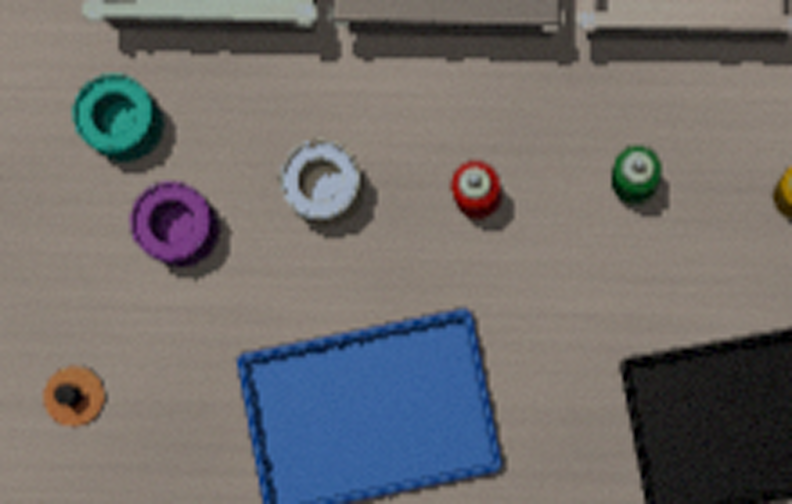

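View pics/scenez0.png

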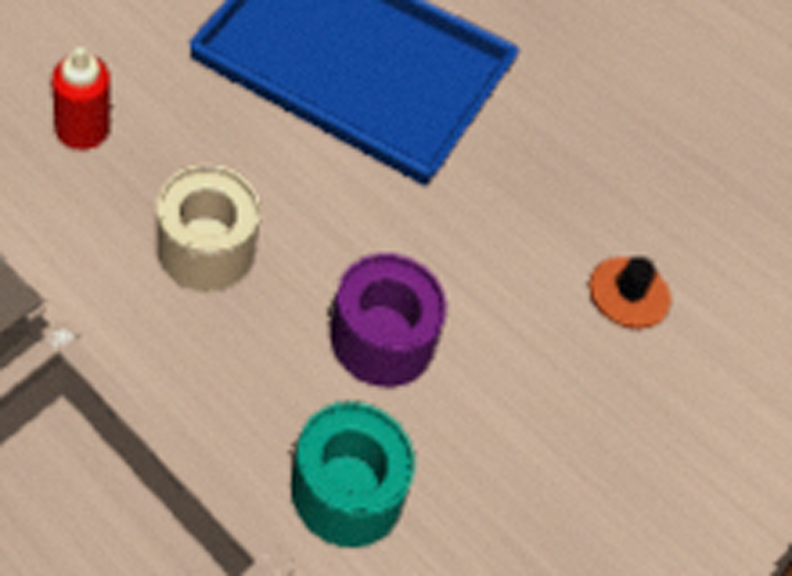

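View pics/topz1.png

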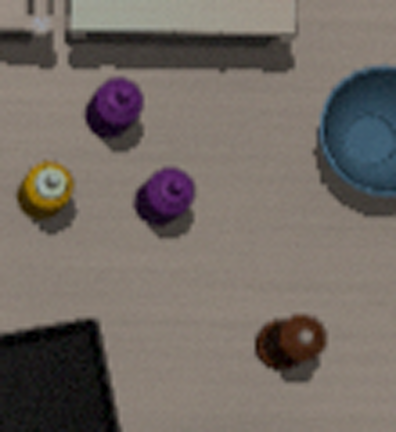

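View pics/scenez1.png

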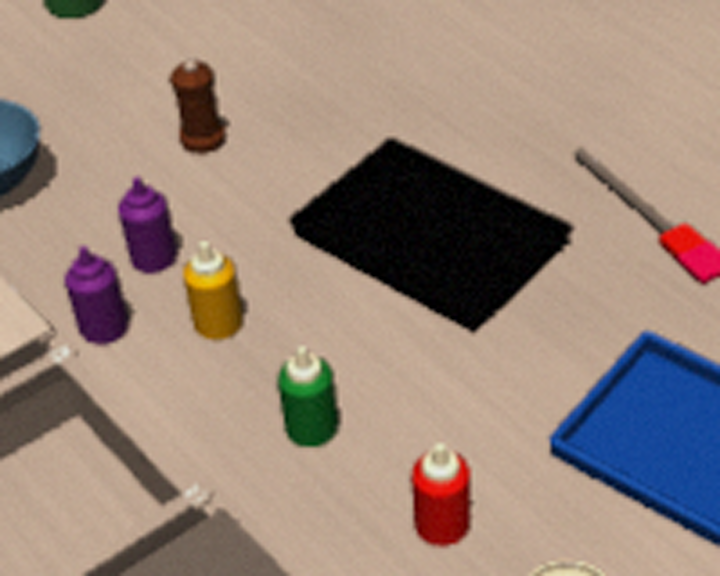

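```bash
python3 - <<'E'
from h import *
T,S=robot.camera_params("top"),robot.camera_params("scene")
z=lambda u,x0,y0:(np.array(u)+.5)/3.6-.5+[x0,y0]
t0=lambda *u:z(u,150,120); t1=lambda *u:z(u,360,120); s0=lambda *u:z(u,290,210); s1=lambda *u:z(u,190,100)
for n,a,b,h in [("red tip",t0(475,184),s1(441,450),.083),("green tip",t0(638,168),s1(303,352),.083),("yellow tip",t1(53,184),s1(205,246),.083),("mill bead",t1(306,338),s1(190,66),.083),
  ("pot rim",t0(321,180),s0(208,209),.05),("lid disc",t0(75,397),s0(630,293),.005),("knob top",t0(66,394),s0(638,266),.033)]:
    X,e=tri(T,a,S,b); print(n,X.round(4),"gap",round(e,4),"top-plane",plane(T,a,h).round(4)[:2],"scene-plane",plane(S,b,h).round(4)[:2])
for n in ["top","scene"]:
    im=cv2.imread(f"pics/{n}0.png")[:,:,::-1].copy();H=hsv(im).astype(int);h,s,v=H[...,0],H[...,1],H[...,2]
    p=T if n=="top" else S
    for k,m,roi in [("blue",(h>100)&(h<125)&(s>110),(200,195,100,80) if n=="top" else (330,185,120,80)),("black",(v<50),(312,200,95,75) if n=="top" else (262,130,95,65))]:
        x,y,w,hh=roi; mm=np.zeros(m.shape,np.uint8); mm[y:y+hh,x:x+w]=m[y:y+hh,x:x+w]*255
        mm=cv2.morphologyEx(mm,cv2.MORPH_OPEN,np.ones((3,3)))
        c=max(cv2.findContours(mm,0,2)[0],key=cv2.contourArea)
        q=np.array([plane(p,u,.02)[:2] if n=="top" else plane(p,u,.018)[:2] for u in c[:,0].astype(float)])
        r=cv2.minAreaRect((q*1000).astype(np.float32)); print(n,k,r)
E
```

```text
red tip [0.6602 0.0711 0.0742] gap 0.0032 top-plane [0.6575 0.0718] scene-plane [0.6657 0.0754]
green tip [ 0.6758 -0.0591  0.0764] gap 0.0043 top-plane [ 0.6729 -0.0574] scene-plane [ 0.6805 -0.0555]
yellow tip [ 0.6655 -0.1958  0.077 ] gap 0.0045 top-plane [ 0.6626 -0.1935] scene-plane [ 0.67   -0.1917]
mill bead [ 0.5454 -0.3965  0.0753] gap 0.0031 top-plane [ 0.5434 -0.3933] scene-plane [ 0.5514 -0.3883]
pot rim [0.6661 0.199  0.0416] gap 0.0012 top-plane [0.6642 0.1983] scene-plane [0.6706 0.2022]
lid disc [ 0.4877  0.4022 -0.003 ] gap 0.0006 top-plane [0.4871 0.4004] scene-plane [0.4933 0.4034]
knob top [0.4887 0.4006 0.0285] gap 0.0025 top-plane [0.4878 0.4005] scene-plane [0.4926 0.4004]
top blue ((477.96514892578125, 156.43185424804688), (135.56674194335938, 195.8085174560547), 12.664180755615234)
top black ((477.15301513671875, -155.75930786132812), (135.18154907226562, 193.8914337158203), 11.370882987976074)
scene blue ((487.13360595703125, 159.15081787109375), (142.90858459472656, 194.72923278808594), 12.667204856872559)
scene black ((487.07061767578125, -149.84713745117188), (142.82952880859375, 200.18092346191406), 11.314778327941895)
```

>>> carry_out(commands=[[[0,0,0,7.16],[0,0,0,7.16],[0,0,0,7.16],[0,0,0,7.16],[0,0,0,7.16],[0,0,0,7.16],[0,0,0,7.16],[0,0,0,7.16],[0,0,0,7.16],[0,0,0,0.24],[-2.0,2.0,0,0],[-2.5,2.5,0,0],[-2.5,2.5,0,0],[-2.5,2.5,0,0],[-2.5,2.5,0,0],[-2.5,2.5,0,0],[-2.5,2.5,0,0],[-2.5,2.5,0,0],[-2.5,2.5,0,0],[-2.5,2.5,0,0]]])

```text
t: 1.82
tool_pos: [0.5025, 0.296, 0.2325]
orientation: [-2.216, -2.227, 0.0]
force: [-0.4, 0.1, -0.1]
opening: 0.0932
```

```bash
python3 - <<'E'
from h import *
s=robot.read_state();W=robot.camera_params("wrist")
print(s["tool_pos"],s["orientation"]," campos rel",(-W["R"].T@W["t"]-s["tool_pos"]).round(4))
print("axis",W["R"][2].round(3))
grab("wrist","w1")
for X in [(.666,.199,.05),(.488,.4,.005),(.48,.158,.02)]: print(proj(W,X))
E
```

```text
[0.50245496 0.29595419 0.23251578] [-2.21597144e+00 -2.22678873e+00  1.70713604e-04]  campos rel [-0.0011  0.0641  0.1521]
axis [ 0.001 -0.237 -0.971]
[451.49846916 265.58766181]
[305.63308039  93.99123808]
[299.89524615 283.06304315]
```

View pics/w1.png

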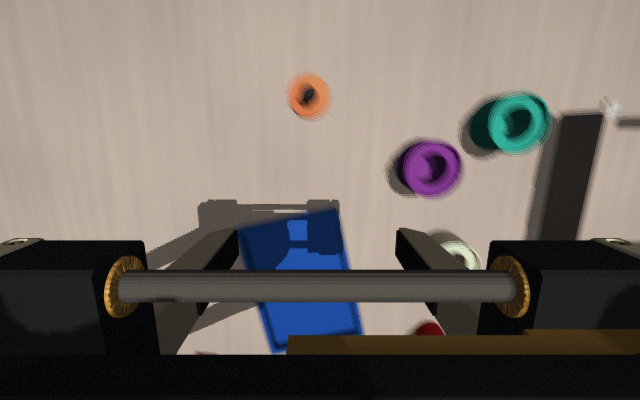

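>>> carry_out(commands=[[[-2.5,2.0,0,0],[-2.5,2.0,0,0],[-2.5,2.0,0,0],[-2.5,2.0,0,0],[-2.5,2.0,0,0],[-2.5,2.0,0,0],[-2.5,1.5,0,0],[0,0,0,0],[0,0,0,0],[0,0,0,0]]])

```text
t: 2.7
tool_pos: [0.6361, 0.1229, 0.2322]
orientation: [-2.218, -2.223, 0.001]
force: [-0.7, 0.2, 0.8]
opening: 0.0928
```

```bash
python3 - <<'E'
from h import *
s=robot.read_state();W=robot.camera_params("wrist")
print(s["tool_pos"],s["dq"].round(3))
grab("wrist","w2")
for X in [(.666,.199,.05),(.488,.4,.005),(.48,.158,.02)]: print(proj(W,X))
E
```

```text
[0.63612582 0.12294429 0.23222465] [ 0.024 -0.012  0.009  0.002 -0.001  0.011]
[345.34148867 116.98704956]
[178.73025652 -78.16656282]
[187.91187481 152.84994329]
```

View pics/w2.png

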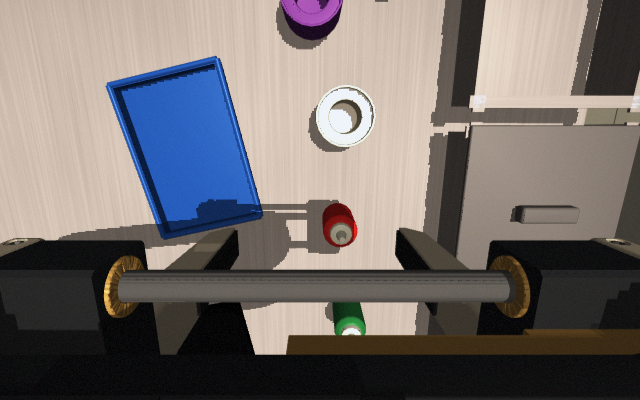

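```bash
python3 - <<'E'
from h import *
W=robot.camera_params("wrist")
im=cv2.imread("pics/w2.png")[:,:,::-1].copy();H=hsv(im).astype(int);h,s,v=H[...,0],H[...,1],H[...,2]
m=((v>190)&(s<60)); m[:, :300]=0; m[:,390:]=0; m[:70]=0; m[160:]=0
c=max(cv2.findContours(m.astype(np.uint8)*255,0,2)[0],key=cv2.contourArea); e=cv2.fitEllipse(c); print(e, plane(W,e[0],.05))
q=np.array([plane(W,u,.02)[:2] for u in [(108,84),(216,58),(261,214),(163,236)]]);print(q,q.mean(0))
m=(h>100)&(h<125)&(s>120)&(v>60); 
c=max(cv2.findContours(m.astype(np.uint8)*255,0,2)[0],key=cv2.contourArea)
q=np.array([plane(W,u,.02)[:2] for u in c[:,0].astype(float)]); print(cv2.minAreaRect((q*1000).astype(np.float32)))
print("red",plane(W,(341,237),.083),"green",plane(W,(350,332),.083))
E
```

```text
Traceback (most recent call last):
cv2.error: OpenCV(4.12.0) /io/opencv/modules/imgproc/src/shapedescr.cpp:361: error: (-201:Incorrect size of input array) There should be at least 5 points to fit the ellipse in function 'fitEllipseNoDirect'
```

```bash
python3 - <<'E'
from h import *
W=robot.camera_params("wrist")
im=cv2.imread("pics/w2.png")[:,:,::-1].copy();H=hsv(im).astype(int);h,s,v=H[...,0],H[...,1],H[...,2]
print(im[116,320],im[100,345],im[116,400])
m=im[...,2].astype(int)>210
m[:, :300]=0; m[:,390:]=0; m[:70]=0; m[160:]=0
c=max(cv2.findContours(m.astype(np.uint8)*255,0,2)[0],key=cv2.contourArea); e=cv2.fitEllipse(c); print(e, plane(W,e[0],.05))
q=np.array([plane(W,u,.02)[:2] for u in [(108,84),(216,58),(261,214),(163,236)]]);print(q,q.mean(0))
m=(h>100)&(h<125)&(s>120)&(v>60); 
c=max(cv2.findContours(m.astype(np.uint8)*255,0,2)[0],key=cv2.contourArea)
q=np.array([plane(W,u,.02)[:2] for u in c[:,0].astype(float)]); print(cv2.minAreaRect((q*1000).astype(np.float32)))
print("red",plane(W,(341,237),.083),"green",plane(W,(350,332),.083))
E
```

```text
[239 244 247] [64 56 48] [218 200 185]
((345.3825378417969, 115.3520278930664), (58.3989372253418, 60.72184753417969), 17.010202407836914) [0.66588048 0.20123712 0.05      ]
[[0.39604953 0.23622851]
 [0.52180121 0.26399682]
 [0.56484561 0.08199927]
 [0.43717408 0.05209366]] [0.47996761 0.15857956]
((480.0239562988281, 157.33883666992188), (136.27798461914062, 194.8936767578125), 12.730795860290527)
red [0.66137367 0.0749392  0.083     ] green [ 0.67440214 -0.0418276   0.083     ]
```

>>> carry_out(commands=[[[1.9,0.8,0,0],[1.9,0.8,0,0],[1.9,0.7,0,0],[2.0,0.7,0,0],[0,0,0,0],[0,0,3.0,0],[0,0,3.0,0],[0,0,3.0,0],[0,0,3.0,0],[0,0,3.0,0],[0,0,2.0,0],[0,0,1.5,0],[0,0,0.8,0],[0,0,0,0],[0,0,0,0]]], claw=9.3)

```text
t: 4.0
tool_pos: [0.6669, 0.1998, 0.0406]
orientation: [2.22, 2.222, 0.001]
force: [-0.7, 0.2, 1.2]
opening: 0.0931
```

>>> carry_out(commands=[[[0,0,0,0],[0,0,0,0],[0,0,0,0],[0,0,0,0],[0,0,0,0],[0,0,0,0]]], claw=5.5, grip_force=20)

```text
t: 4.5
tool_pos: [0.667, 0.1995, 0.0404]
orientation: [2.221, 2.221, 0.001]
force: [-0.4, -1.3, 4.3]
opening: 0.0658
```

>>> carry_out(commands=[[[0,0,0,0],[0,0,-1.5,0],[0,0,-2.5,0],[0,0,-2.0,0],[0,-2.0,0,0],[0,-3.0,0,0],[0,-3.0,0,0],[0,-3.0,0,0],[0,-3.0,0,0],[0,-3.0,0,0],[0.2,-2.5,0,0],[0,0,0,0],[0,0,2.0,0],[0,0,2.0,0],[0,0,1.0,0],[0,0,0,0],[0,0,0,0]]])

```text
t: 5.92
tool_pos: [0.4713, 0.2012, 0.0495]
orientation: [-2.221, -2.221, 0.002]
force: [0.5, -0.1, -0.5]
opening: 0.0659
```

```bash
python3 - <<'E'
from h import *
s=robot.read_state();print(s["tool_pos"],s["force"],s["opening"])
a=grab("scene","s3"); cv2.imwrite("pics/s3z.png",cv2.resize(a[110:320,260:500,::-1],None,fx=3,fy=3))
E
```

```text
[0.47130899 0.20120795 0.04948164] [ 0.50918245 -0.14693927 -0.51006952] 0.06587165465788722
```

View pics/s3z.png

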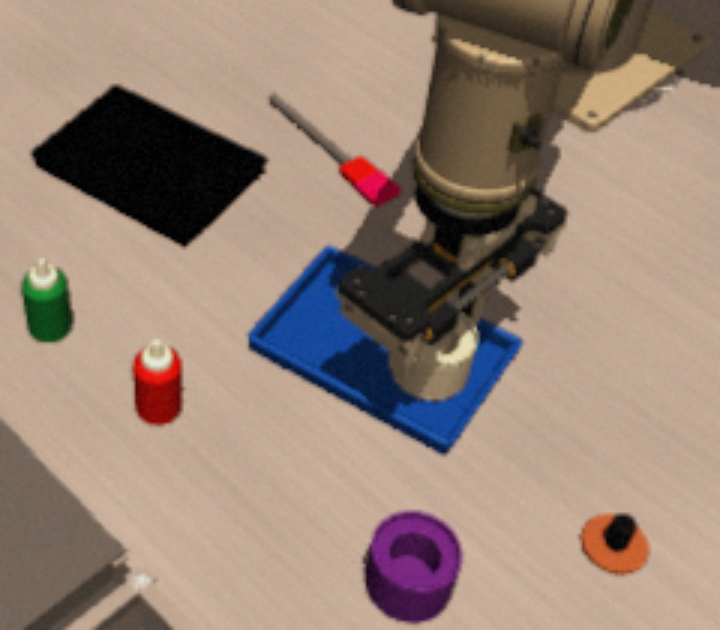

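The pot is held upright over the +y half of the blue tray. I lower it and release.

>>> carry_out(commands=[[[0,0,0.3,0],[0,0,0.2,0],[0,0,0,0],[0,0,0,0]]])

```text
t: 6.3
tool_pos: [0.4718, 0.2015, 0.0449]
orientation: [2.221, 2.221, 0.0]
force: [0.1, -0.2, -1.6]
opening: 0.0654
```

>>> carry_out(commands=[[[0,0,0,0],[0,0,0,0],[0,0,0,0],[0,0,0,0]]], claw=9.3)

```text
t: 6.63
tool_pos: [0.4718, 0.2015, 0.045]
orientation: [2.221, 2.221, 0.001]
force: [-0.4, -0.3, 0.3]
opening: 0.0883
```

>>> carry_out(commands=[[[0,0,-2.0,0],[0,0,-3.0,0],[0,0,-3.0,0],[0,0,-3.0,0],[2.5,0.3,0,0],[3.0,0.3,0,0],[3.0,0.3,0,0],[2.5,0.3,0,0],[0,0,0,0],[0,0,0,0],[0,0,0,0]]])

```text
t: 7.55
tool_pos: [0.4833, 0.3111, 0.1544]
orientation: [2.221, 2.222, -0.001]
force: [-0.2, -0.7, -0.5]
opening: 0.0931
```

```bash
python3 - <<'E'
from h import *
s=robot.read_state();W=robot.camera_params("wrist");print(s["tool_pos"],s["dq"].round(3))
im=grab("wrist","w4"); im2=grab("top","t4")
H=hsv(im).astype(int);h,ss,v=H[...,0],H[...,1],H[...,2]
m=(h>4)&(h<17)&(ss>110)&(v>110); m[240:]=0
c=max(cv2.findContours(m.astype(np.uint8)*255,0,2)[0],key=cv2.contourArea);e=cv2.fitEllipse(cv2.convexHull(c));print(e,plane(W,e[0],.005))
k=(v<50);k[240:]=0;print([ (b,plane(W,b[2],.033).round(4)) for b in blobs(k,30)])
E
```

```text
[0.48334924 0.31105116 0.15440571] [-0.017 -0.012  0.01   0.001 -0.002  0.001]
((322.65576171875, 99.51669311523438), (51.44343185424805, 54.03096389770508), 4.057234764099121) [0.48826954 0.40179745 0.005     ]
[((291, [314, 87, 20, 23], [322.3, 98.9]), array([0.4874, 0.3998, 0.033 ])), ((2431, [521, 98, 62, 73], [546.1, 133.7]), array([0.6869, 0.3706, 0.033 ])), ((436, [601, 98, 34, 70], [624.0, 130.4]), array([0.7556, 0.3735, 0.033 ])), ((1254, [572, 113, 41, 42], [592.6, 133.5]), array([0.7283, 0.3708, 0.033 ])), ((1921, [609, 121, 31, 119], [629.0, 198.4]), array([0.7755, 0.3115, 0.033 ])), ((1278, [428, 154, 51, 66], [445.7, 179.3]), array([0.6018, 0.3294, 0.033 ])), ((251, [481, 163, 38, 63], [509.1, 196.9]), array([0.6629, 0.3128, 0.033 ])), ((831, [463, 173, 38, 39], [485.2, 193.0]), array([0.64  , 0.3165, 0.033 ])), ((77, [227, 230, 11, 10], [233.4, 235.3]), array([0.4021, 0.2744, 0.033 ])), ((72, [396, 230, 12, 10], [400.3, 235.7]), array([0.5636, 0.2742, 0.033 ])), ((40, [334, 235, 20, 5], [344.5, 237.7]), array([0.5097, 0.2721, 0.033 ]))]
```

View pics/w4.png

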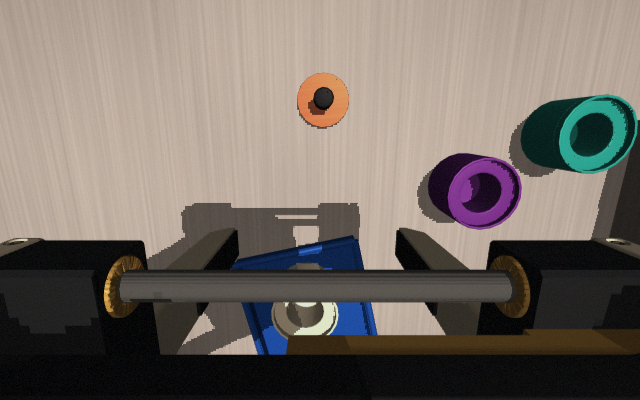

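View pics/t4.png

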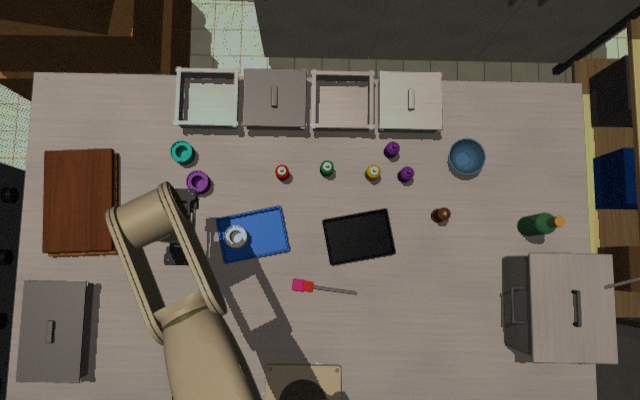

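>>> carry_out(commands=[[[2.9,0.2,0,0],[3.0,0.2,0,0],[3.0,0.1,0,0],[0,0,2.0,0],[0,0,3.0,0],[0,0,3.0,0],[0,0,2.5,0],[0,0,1.5,0],[0,0,0.8,0],[0,0,0,0],[0,0,0,0],[0,0,0,0]]], claw=4.5)

```text
t: 8.65
tool_pos: [0.4898, 0.4009, 0.0286]
orientation: [2.222, 2.221, 0.004]
force: [-1.2, -0.9, -1.0]
opening: 0.0447
```

>>> carry_out(commands=[[[0,0,0,0],[0,0,0,0],[0,0,0,0],[0,0,0,0],[0,0,0,0],[0,0,0,0]]], claw=1.0, grip_force=6)

```text
t: 9.15
tool_pos: [0.4887, 0.4006, 0.027]
orientation: [2.221, 2.222, 0.001]
force: [-1.1, -0.9, 2.9]
opening: 0.0175
```

>>> carry_out(commands=[[[0,0,-1.0,0],[0,0,-2.0,0],[0,0,-2.0,0],[0,0,-1.0,-6.35],[0,0,0,-6.35],[-2.0,-0.4,0,0],[-2.0,-0.4,0,0],[-2.0,-0.4,0,0],[-2.0,-0.4,0,0],[-2.0,-0.3,0,0],[-2.0,-0.3,0,0],[0,0,0,0],[0,0,0,0],[0,0,0,0]]])

```text
t: 10.32
tool_pos: [0.4936, 0.279, 0.0872]
orientation: [-1.962, -2.453, -0.001]
force: [-0.5, 0.1, -0.6]
opening: 0.018
```

```bash
cat >> h.py <<'E'
def tray(X,c=(.480,.158),a=12.7):
    a=np.radians(a); d=np.asarray(X)[:2]-c; return np.array([d@[np.cos(a),np.sin(a)],d@[-np.sin(a),np.cos(a)]])
def psi():
    R=cv2.Rodrigues(robot.read_state()["orientation"])[0]; return np.degrees(np.arctan2(R[1,1],R[0,1]))
E
python3 - <<'E'
from h import *
s=robot.read_state();print(s["tool_pos"],psi(),s["force"],s["opening"],tray(s["tool_pos"]))
a=grab("scene","s5"); cv2.imwrite("pics/s5z.png",cv2.resize(a[160:330,330:510,::-1],None,fx=3.5,fy=3.5,interpolation=2))
grab("wrist","w5")
E
```

```text
[0.49363619 0.27902824 0.08716793] 12.684835266302816 [-0.47502567  0.08720925 -0.64139831] 0.017980086097550536 [0.03991017 0.11506936]
```

View pics/s5z.png

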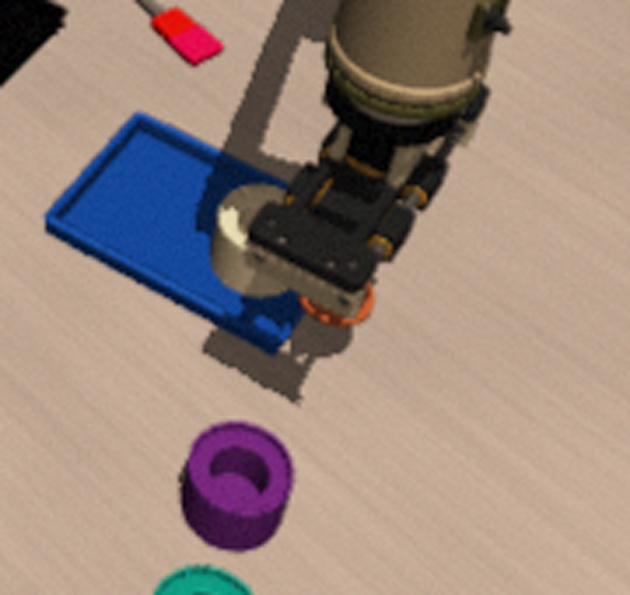

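View pics/w5.png

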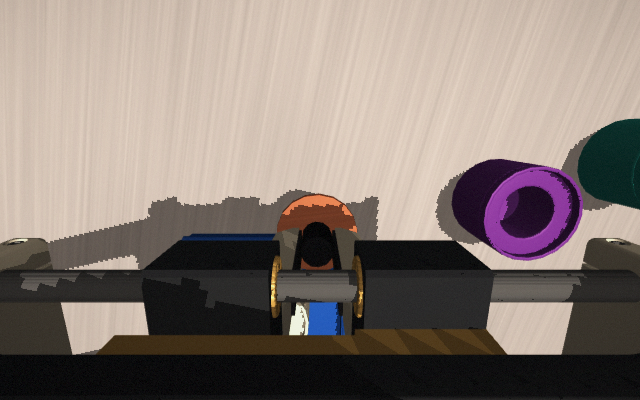

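The lid is held level beside the tray wall. I lower its inner edge onto the rim to tip it.

>>> carry_out(commands=[[[0,0,1.5,0],[0,0,1.5,0],[0,0,0.8,0],[0,0,0.2,0],[0,0,0.2,0],[0,0,0.1,0],[0,0,0.1,0],[0,0,0.1,0],[0,0,0.1,0],[0,0,0.1,0],[0,0,0,0],[0,0,0,0]]])

```text
t: 11.42
tool_pos: [0.494, 0.2789, 0.0401]
orientation: [1.962, 2.453, 0.002]
force: [0.4, 3.4, 4.5]
opening: 0.0179
```

```bash
python3 - <<'E'
from h import *
s=robot.read_state();print(s["tool_pos"],s["force"],s["wrist_torque"],s["opening"],tray(s["tool_pos"]))
grab("wrist","w6")
E
```

```text
[0.4939833  0.2788522  0.04010525] [0.37026127 3.38974323 4.50204111] [ 0.46386777 -0.00058835  0.00971587] 0.017885581602567292 [0.04021009 0.11482132]
```

View pics/w6.png

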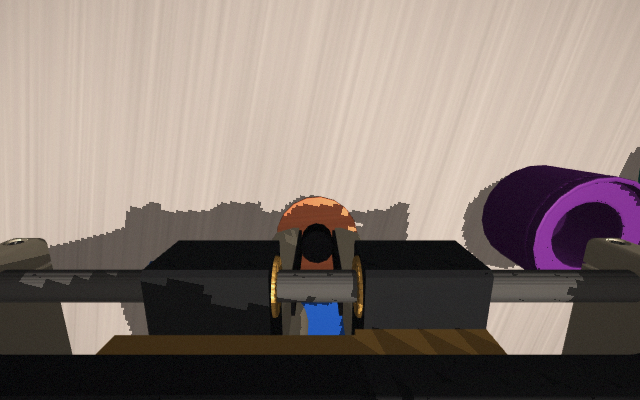

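```bash
python3 - <<'E'
from h import *
a=grab("scene","s6"); cv2.imwrite("pics/s6z.png",cv2.resize(a[190:300,350:490,::-1],None,fx=5.5,fy=5.5,interpolation=2))
E
```

```text
(no output)
```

View pics/s6z.png

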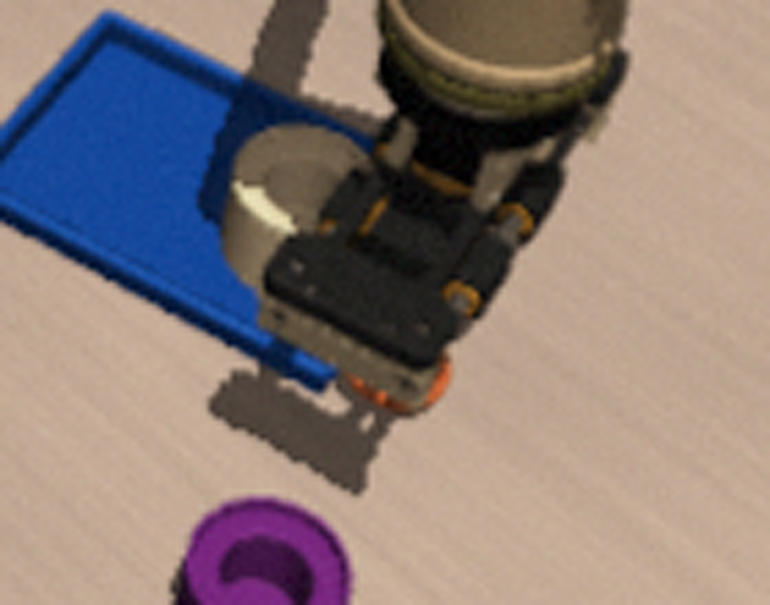

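>>> carry_out(commands=[[[0,0,-1.0,0],[0,0,-0.5,0],[-0.7,0,0,0],[0,0,0,0],[0,0,0.5,0],[0,0,0.3,0],[0,0,0,0]]])

```text
t: 12.1
tool_pos: [0.494, 0.2711, 0.045]
orientation: [-1.962, -2.453, 0.003]
force: [0.3, -0.8, -0.3]
opening: 0.018
```

```bash
python3 - <<'E'
from h import *
s=robot.read_state();print(s["tool_pos"],s["force"],s["opening"],tray(s["tool_pos"]))
grab("wrist","w7")
a=grab("scene","s7"); cv2.imwrite("pics/s7z.png",cv2.resize(a[190:300,350:490,::-1],None,fx=5.5,fy=5.5,interpolation=2))
E
```

```text
[0.49396744 0.27110866 0.0450242 ] [ 0.28910914 -0.78446367 -0.2710789 ] 0.018004418280980563 [0.03849223 0.10727071]
```

View pics/s7z.png

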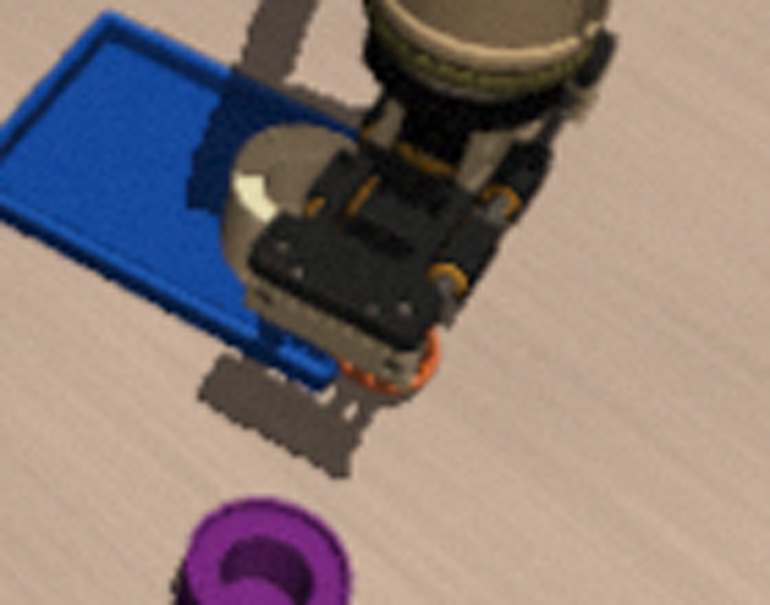

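View pics/w7.png

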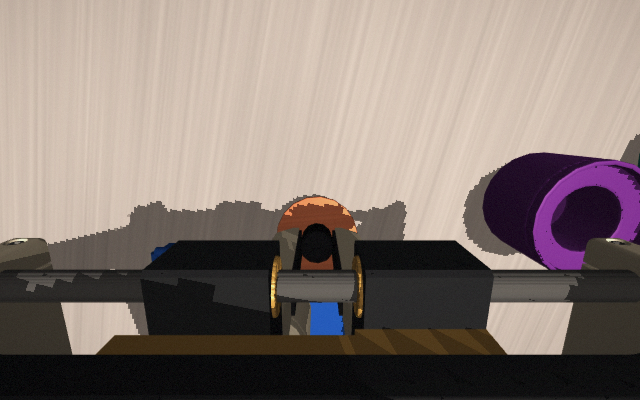

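>>> carry_out(commands=[[[0,0,0.15,0],[0,0,0.15,0],[0,0,0.15,0],[0,0,0.15,0],[0,0,0,0]]])

```text
t: 12.62
tool_pos: [0.4951, 0.272, 0.0408]
orientation: [-1.962, -2.454, -0.001]
force: [-1.1, 0.3, 0.7]
opening: 0.0179
```

```bash
python3 - <<'E'
from h import *
s=robot.read_state();print(s["tool_pos"],s["force"],s["opening"],tray(s["tool_pos"]))
a=grab("wrist","w8"); cv2.imwrite("pics/w8z.png",cv2.resize(a[180:340,230:400,::-1],None,fx=3.5,fy=3.5,interpolation=2))
E
```

```text
[0.49509481 0.27203573 0.04076012] [-1.13869959  0.33907796  0.70455126] 0.01785832696614269 [0.03979583 0.10792725]
```

View pics/w8z.png

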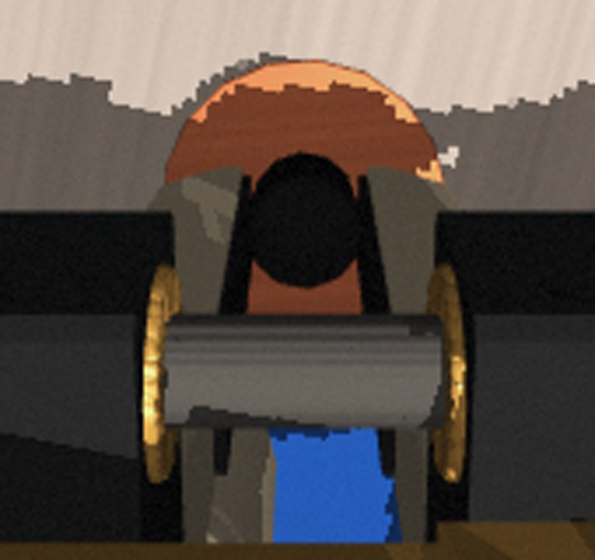

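>>> carry_out(commands=[[[0,0,0.1,0],[0,0,0.1,0],[0,0,0.1,0],[0,0,0.1,0],[0,0,0,0]]])

```text
t: 13.08
tool_pos: [0.4951, 0.272, 0.0366]
orientation: [-1.962, -2.454, -0.001]
force: [-1.0, 3.5, 3.1]
opening: 0.0175
```

```bash
python3 - <<'E'
from h import *
s=robot.read_state();print(s["tool_pos"],s["force"],s["opening"],tray(s["tool_pos"]))
a=grab("wrist","w9"); cv2.imwrite("pics/w9z.png",cv2.resize(a[180:340,230:400,::-1],None,fx=3.5,fy=3.5,interpolation=2))
a=grab("scene","s9"); cv2.imwrite("pics/s9z.png",cv2.resize(a[190:300,350:490,::-1],None,fx=5.5,fy=5.5,interpolation=2))
E
```

```text
[0.49510061 0.27198467 0.03658557] [-1.02665537  3.46502966  3.10363558] 0.01748654135174817 [0.03979026 0.10787617]
```

View pics/w9z.png

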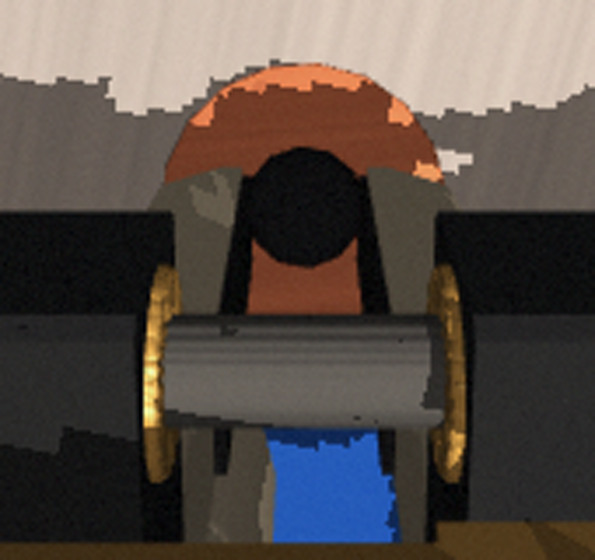

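View pics/s9z.png

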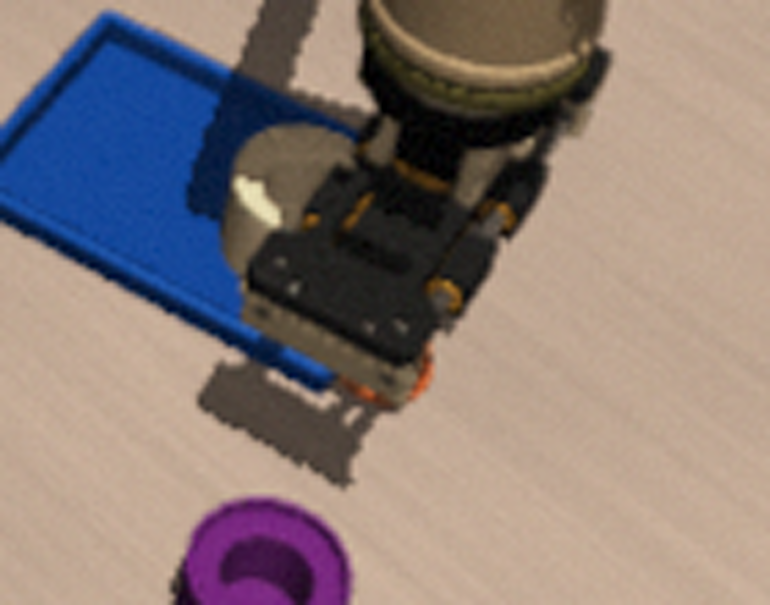

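The knob has leaned over in the grip, so the lid is tipping. I press a little further.

>>> carry_out(commands=[[[0,0,0.1,0],[0,0,0.1,0],[0,0,0.1,0],[0,0,0,0],[0,0,0,0]]])

```text
t: 13.6
tool_pos: [0.4953, 0.2719, 0.0345]
orientation: [1.962, 2.453, 0.001]
force: [-4.7, 1.9, 11.3]
opening: 0.018
```

>>> carry_out(commands=[[[0,0,0,0],[0,0,0,0],[0,0,-0.5,0],[0,0,-1.5,0],[0,0,-2.0,0],[0,0,-2.0,0],[0,0,0,0],[0,0,0,0],[0,0,0,0]]], grip_force=12)

```text
t: 14.35
tool_pos: [0.4945, 0.271, 0.0923]
orientation: [-1.962, -2.453, 0.003]
force: [-0.5, 0.3, -1.3]
opening: 0.0176
```

```bash
python3 - <<'E'
from h import *
s=robot.read_state();print(s["tool_pos"],s["force"],s["opening"],tray(s["tool_pos"]))
a=grab("wrist","w10"); cv2.imwrite("pics/w10z.png",cv2.resize(a[180:340,230:400,::-1],None,fx=3.5,fy=3.5,interpolation=2))
a=grab("scene","s10"); cv2.imwrite("pics/s10z.png",cv2.resize(a[190:300,350:490,::-1],None,fx=5.5,fy=5.5,interpolation=2))
E
```

```text
[0.49446489 0.27099249 0.09232843] [-0.54854488  0.30545571 -1.32288766] 0.01759145862591549 [0.03895197 0.10704802]
```

View pics/w10z.png

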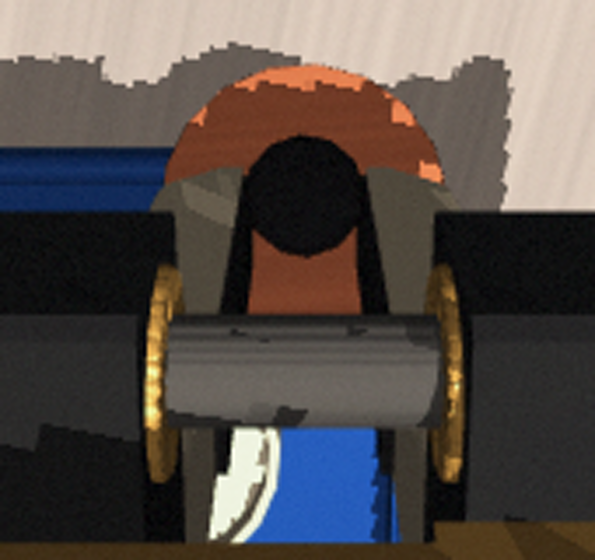

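View pics/s10z.png

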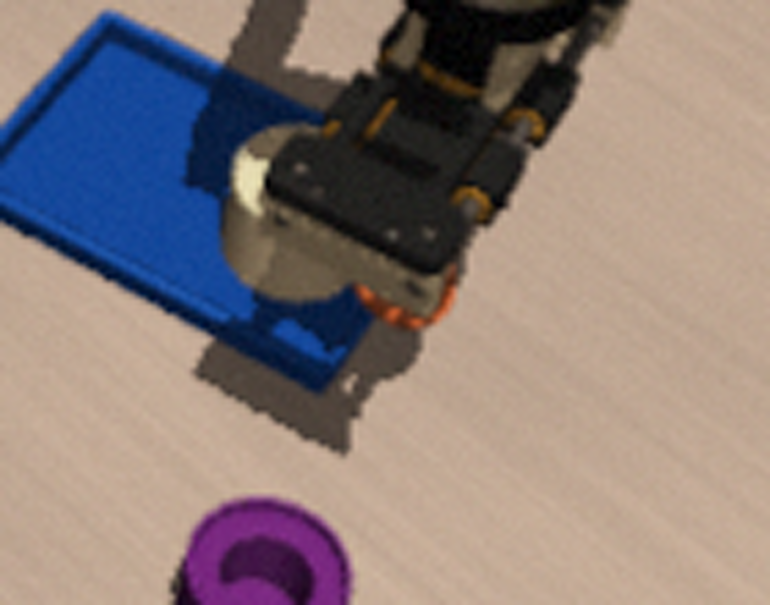

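```bash
python3 - <<'E'
from h import *
ims=[cv2.imread(f"pics/{n}.png")[180:300,260:375] for n in ("w5","w10")]
cv2.imwrite("pics/cmp.png",cv2.resize(np.hstack(ims),None,fx=3.4,fy=3.4,interpolation=2))
for n in ("w5","w7","w9","w10"):
    im=cv2.imread(f"pics/{n}.png")[:,:,::-1].copy();H=hsv(im).astype(int);h,s,v=H[...,0],H[...,1],H[...,2]
    m=(h<18)&(s>120)&(v>40);m[:180]=0;m[245:]=0;m[:,:270]=0;m[:,365:]=0
    ys,xs=np.nonzero(m); print(n,"lid top row",ys.min(), "cols at rows",[(r,xs[ys==r].min(),xs[ys==r].max()) for r in (205,212,220,226)])
    c=im[:, 317].astype(int).sum(1); print(" col317 sums",c[200:275:2])
E
```

```text
w5 lid top row 194 cols at rows [(205, np.int64(289), np.int64(345)), (212, np.int64(283), np.int64(350)), (220, np.int64(279), np.int64(353)), (226, np.int64(277), np.int64(356))]
 col317 sums [453 447 434 208 192 204 203 190 208 201 202  19  25  20  20  25  26  31
  24  37  45  37  41  35  23  45  26  44  31  38  37  18  26  51 184  82
 113 215]
w7 lid top row 196 cols at rows [(205, np.int64(292), np.int64(341)), (212, np.int64(285), np.int64(348)), (220, np.int64(280), np.int64(353)), (226, np.int64(278), np.int64(355))]
 col317 sums [499 494 478 225 216 222 209 224 216 217 210 220  12  10  10  17  30  42
  45  43  41  30  39  49  28  46  38  47  39  45  25  47 207 202 192  87
 119 210]
w9 lid top row 198 cols at rows [(205, np.int64(293), np.int64(339)), (212, np.int64(286), np.int64(347)), (220, np.int64(281), np.int64(352)), (226, np.int64(278), np.int64(354))]
 col317 sums [451 454 450 211 215 216 213 215 217 217 211  42  30  21  42  45  40  58
  46  41  50  44  50  61  48  59  33  37 119 213 214 225 234 229 210  74
 109 212]
w10 lid top row 199 cols at rows [(205, np.int64(294), np.int64(339)), (212, np.int64(286), np.int64(347)), (220, np.int64(281), np.int64(352)), (226, np.int64(278), np.int64(354))]
 col317 sums [435 436 401 211 215 205 206 206 204 156  12  18  45  42  47  41  31  43
  43  40  50  46  45  45  38  41  38 214 210 211 214 216 232 228 214  88
 116 223]
```

View pics/cmp.png

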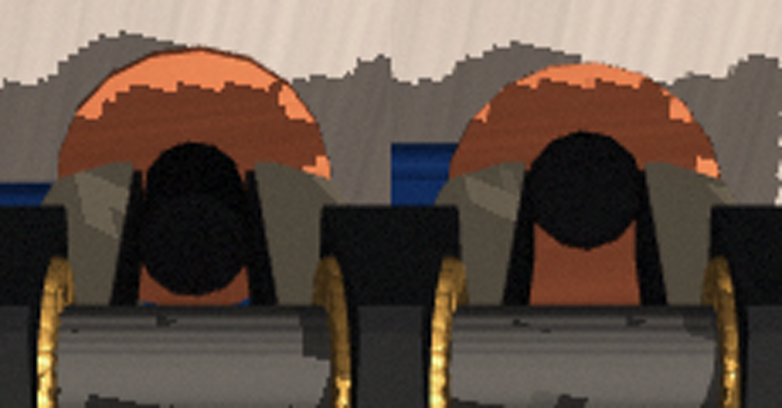

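Comparing w5 with w10: the top of the knob moved from row 250 to row 236, and its side is now hidden, so it is seen end-on. That gives a tip of about 0.4 rad with the −y edge raised. I look at the pot from the −y side before setting the lid in.

>>> carry_out(commands=[[[0,0,-2.0,0],[0,0,-3.0,0],[-2.0,-0.5,-3.0,0],[-2.0,-0.6,-2.0,0],[-2.0,-0.6,0,0],[-2.0,-0.5,0,0],[-2.0,-0.5,0,0],[-2.0,-0.5,0,0],[-2.0,-0.5,0,0],[-1.2,0,0,0],[0,0,0,0],[0,0,0,0],[0,0,0,0],[0,0,0,0]]])

```text
t: 15.62
tool_pos: [0.4922, 0.1161, 0.1933]
orientation: [-1.961, -2.454, 0.0]
force: [-0.0, -0.0, -0.1]
opening: 0.0176
```

```bash
python3 - <<'E'
from h import *
s=robot.read_state();W=robot.camera_params("wrist");print(s["tool_pos"],s["dq"].round(3),s["opening"],tray(s["tool_pos"]))
im=grab("wrist","w11")
E
```

```text
[0.49224833 0.11611648 0.19332516] [ 0.003 -0.002  0.001 -0.003  0.001 -0.003] 0.017563030390991375 [ 0.00274074 -0.04355157]
```

View pics/w11.png

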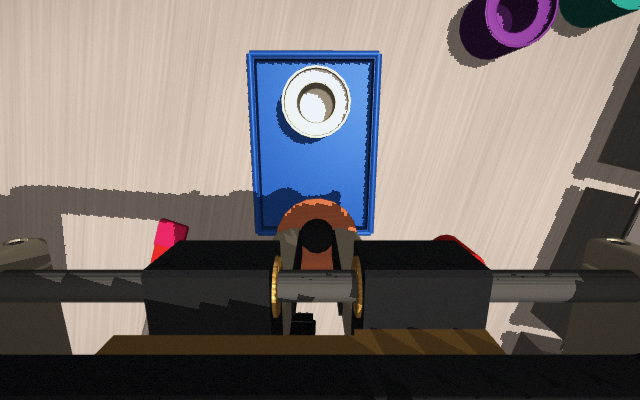

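```bash
python3 - <<'E'
from h import *
s=robot.read_state();W=robot.camera_params("wrist")
im=cv2.imread("pics/w11.png")[:,:,::-1].copy();H=hsv(im).astype(int);h,ss,v=H[...,0],H[...,1],H[...,2]
m=(ss<75)&(v>120);m[:60]=0;m[150:]=0;m[:,:275]=0;m[:,:]=m; m[:,358:]=0
c=max(cv2.findContours(m.astype(np.uint8)*255,0,2)[0],key=cv2.contourArea);e=cv2.fitEllipse(cv2.convexHull(c));X=plane(W,e[0],.054);print(e,X,tray(X))
R=cv2.Rodrigues(s["orientation"])[0]; print("pot in tool frame mm",(R.T@(X-s["tool_pos"])*1000).round(1))
m=(h>100)&(h<125)&(ss>120)&(v>50);m[240:]=0
c=max(cv2.findContours(m.astype(np.uint8)*255,0,2)[0],key=cv2.contourArea);q=np.array([plane(W,u,.02)[:2] for u in c[:,0].astype(float)]);print(q[:,1].max());print([(tray(plane(W,u,.02))*1000).round(1) for u in [(247,51),(381,51),(252,236),(373,236)]])
E
```

```text
((315.6286315917969, 101.13996887207031), (69.38729858398438, 72.88294219970703), 179.2733154296875) [0.47074813 0.20230173 0.054     ] [0.00071405 0.04525186]
pot in tool frame mm [ 88.7  -1.9 139.4]
0.26523872963150114
[array([-67.9,  95.6]), array([65.7, 95.8]), array([-72.6, -99.8]), array([ 66.8, -99.6])]
```

>>> carry_out(commands=[[[2.0,-0.1,0,0],[2.5,0,0,0],[2.5,0,0,0],[2.0,0,0,0],[0,0,2.0,0],[0,0,3.0,0],[0,0,3.0,0],[0,0,1.7,0],[0,0,0,0],[0,0,0,0],[0,0,0,0]]])

```text
t: 16.58
tool_pos: [0.4724, 0.2035, 0.0982]
orientation: [1.961, 2.453, 0.002]
force: [0.1, 0.9, 0.4]
opening: 0.0176
```

```bash
python3 - <<'E'
from h import *
s=robot.read_state();W=robot.camera_params("wrist");print(s["tool_pos"],s["force"],s["dq"].round(3),s["opening"],tray(s["tool_pos"]))
im=grab("wrist","w12"); cv2.imwrite("pics/w12z.png",cv2.resize(im[170:345,230:400,::-1],None,fx=3.4,fy=3.4,interpolation=2))
a=np.array([-.2198,.9755]);d=s["tool_pos"][:2]-[.4715,.2023];print("t along tool x",d@a,"tool y",d@[.9755,.2198])
a=grab("scene","s12"); cv2.imwrite("pics/s12z.png",cv2.resize(a[170:300,330:490,::-1],None,fx=4.5,fy=4.5,interpolation=2))
E
```

```text
[0.47243671 0.20351835 0.09815212] [0.11497847 0.85973588 0.39111089] [-0.006 -0.015 -0.017 -0.002 -0.003 -0.001] 0.017601798689910075 [0.00262878 0.04606748]
t along tool x 0.0009826086698607123 tool y 0.0011815494990747124
```

View pics/w12z.png

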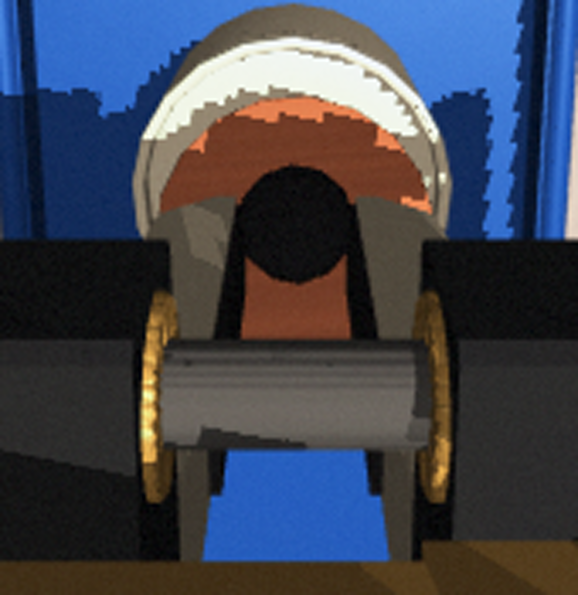

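View pics/s12z.png

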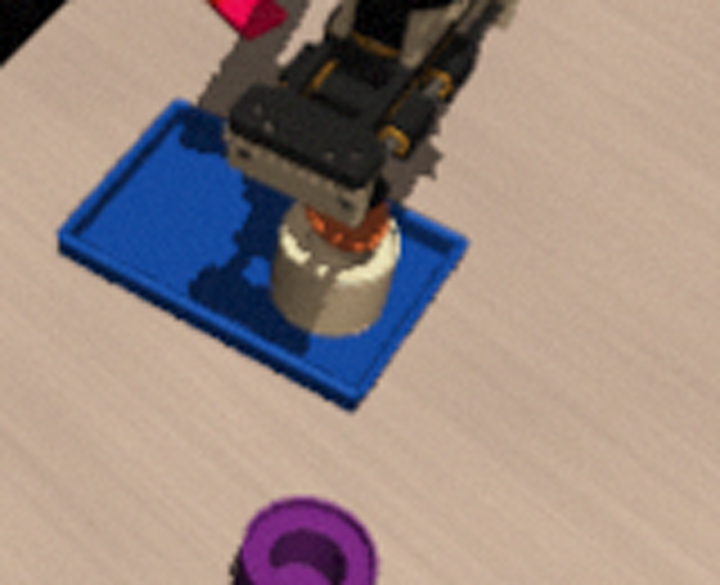

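>>> carry_out(commands=[[[0.1,0,0.5,0],[0,0,0.5,0],[0,0,0.3,0],[0,0,0.15,0],[0,0,0.1,0],[0,0,0.1,0],[0,0,0.1,0],[0,0,0,0],[0,0,0,0]]])

```text
t: 17.43
tool_pos: [0.4718, 0.2038, 0.0796]
orientation: [1.962, 2.453, 0.001]
force: [-0.2, -2.2, 2.7]
opening: 0.0174
```

```bash
python3 - <<'E'
from h import *
s=robot.read_state();W=robot.camera_params("wrist");print(s["tool_pos"],s["force"],s["dq"].round(3),s["opening"],tray(s["tool_pos"]))
im=grab("wrist","w13"); cv2.imwrite("pics/w13z.png",cv2.resize(im[170:345,230:400,::-1],None,fx=3.4,fy=3.4,interpolation=2))
E
```

```text
[0.47180433 0.20378875 0.07962683] [-0.1672066  -2.23452974  2.70636446] [-0.001  0.    -0.001  0.002 -0.001  0.   ] 0.017352217969609694 [0.00207133 0.04647029]
```

View pics/w13z.png

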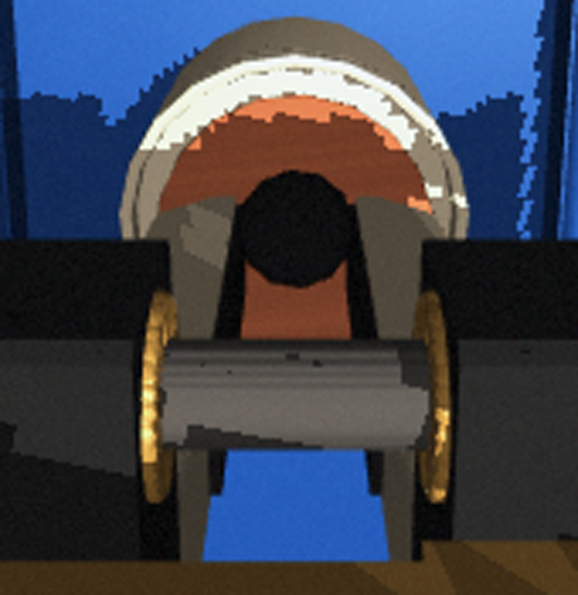

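The lower edge rests on the ledge with 2.7 N of contact while the lid is still tipped. Now I lay it down.

>>> carry_out(commands=[[[0,0,0,0],[0,0,0.1,0],[0,0,0.1,0],[0,0,0.1,0],[0,0,0.1,0],[0,0,0,0],[0,0,0,0]]], grip_force=4)

```text
t: 18.07
tool_pos: [0.4711, 0.2039, 0.0748]
orientation: [-1.962, -2.453, 0.001]
force: [0.2, -1.0, 1.1]
opening: 0.0177
```

```bash
python3 - <<'E'
from h import *
s=robot.read_state();W=robot.camera_params("wrist");print(s["tool_pos"],s["force"],s["dq"].round(3),s["opening"],tray(s["tool_pos"]))
im=grab("wrist","w14"); cv2.imwrite("pics/w14z.png",cv2.resize(im[170:345,230:400,::-1],None,fx=3.4,fy=3.4,interpolation=2))
E
```

```text
[0.47106044 0.20387688 0.07477947] [ 0.24588777 -1.03876585  1.13779517] [-0.002  0.    -0.001 -0.001  0.    -0.   ] 0.017664703211325797 [0.00136501 0.04671981]
```

View pics/w14z.png

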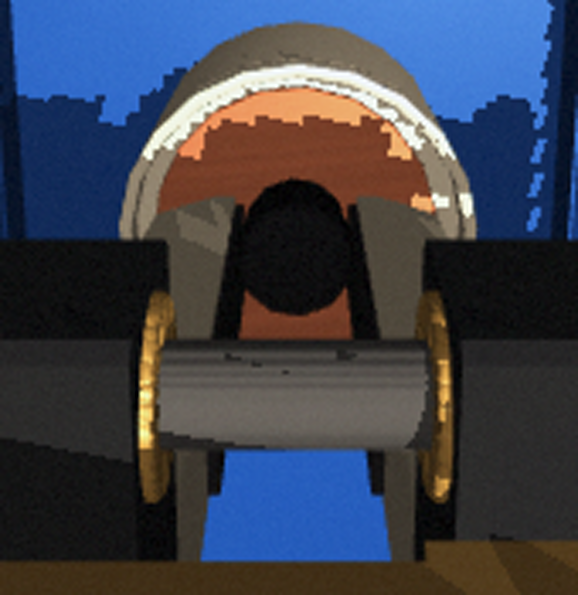

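>>> carry_out(commands=[[[-0.1,0,0.1,0],[-0.1,0,0.1,0],[0,0,0.1,0],[0,0,0.1,0],[0,0,0,0],[0,0,0,0]]])

```text
t: 18.62
tool_pos: [0.4717, 0.2019, 0.071]
orientation: [-1.962, -2.453, 0.0]
force: [0.7, -1.2, 0.8]
opening: 0.018
```

```bash
python3 - <<'E'
from h import *
s=robot.read_state();W=robot.camera_params("wrist");print(s["tool_pos"],s["force"],s["dq"].round(3),s["opening"],tray(s["tool_pos"]))
im=grab("wrist","w15"); cv2.imwrite("pics/w15z.png",cv2.resize(im[170:345,230:400,::-1],None,fx=3.4,fy=3.4,interpolation=2))
E
```

```text
[0.47173566 0.2018805  0.07100046] [ 0.72415646 -1.15967744  0.81215585] [ 0.001 -0.001  0.002  0.001  0.001 -0.002] 0.01803204106573436 [0.00158481 0.04462383]
```

View pics/w15z.png

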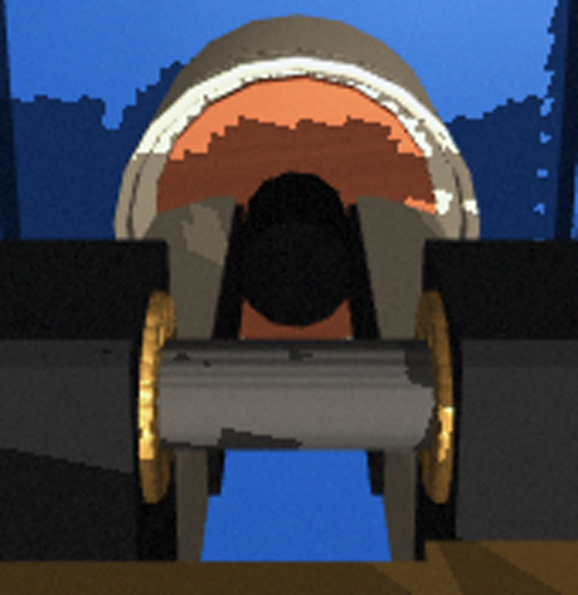

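>>> carry_out(commands=[[[0,0,0,0],[0,0,0,0],[0,0,0,0],[0,0,0,0],[0,0,-1.0,0],[0,0,-2.0,0],[0,0,-3.0,0],[0,0,-3.0,0],[-2.5,0,-2.0,0],[-2.5,0,0,0],[-2.5,0,0,0],[-1.5,0,0,0],[0,0,0,0],[0,0,0,0],[0,0,0,0]]], claw=4.5)

```text
t: 19.92
tool_pos: [0.4915, 0.1146, 0.1815]
orientation: [-1.962, -2.453, -0.001]
force: [-0.4, -0.3, -0.5]
opening: 0.045
```

```bash
python3 - <<'E'
from h import *
s=robot.read_state();W=robot.camera_params("wrist");print(s["tool_pos"],s["force"],s["opening"])
im=grab("wrist","w16"); 
a=grab("scene","s16"); cv2.imwrite("pics/s16z.png",cv2.resize(a[170:270,350:470,::-1],None,fx=3.5,fy=3.5,interpolation=2)); cv2.imwrite("pics/w16z.png",cv2.resize(im[0:240,200:440,::-1],None,fx=2.4,fy=2.4,interpolation=2))
E
```

```text
[0.49152928 0.11463793 0.18152008] [-0.41608959 -0.25088002 -0.53544222] 0.04495505697644444
```

View pics/w16z.png

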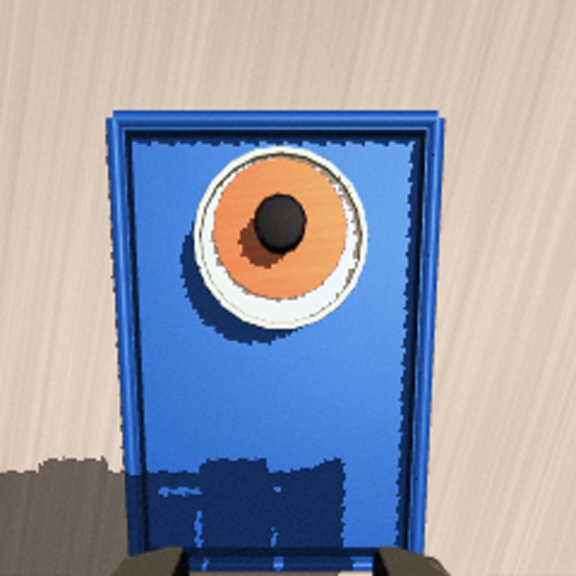

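View pics/s16z.png

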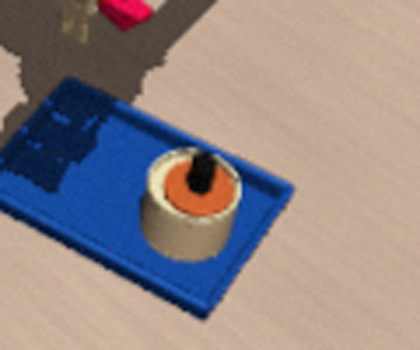

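```bash
python3 - <<'E'
from h import *
W=robot.camera_params("wrist")
im=cv2.imread("pics/w16.png")[:,:,::-1].copy();H=hsv(im).astype(int);h,ss,v=H[...,0],H[...,1],H[...,2]
m=(h<18)&(ss>110)&(v>60); m[:50]=0;m[140:]=0
c=max(cv2.findContours(m.astype(np.uint8)*255,0,2)[0],key=cv2.contourArea);e=cv2.fitEllipse(cv2.convexHull(c))
k=(v<70)&(ss<90);k[:70]=0;k[112:]=0;k[:,:300]=0;k[:,335:]=0
b=max(cv2.findContours(k.astype(np.uint8)*255,0,2)[0],key=cv2.contourArea);f=cv2.fitEllipse(b)
m=((ss<75)&(v>120));m[:55]=0;m[142:]=0;m[:,:275]=0;m[:,360:]=0
c=max(cv2.findContours((m|((h<18)&(ss>110))).astype(np.uint8)*255,0,2)[0],key=cv2.contourArea);g=cv2.fitEllipse(cv2.convexHull(c))
P=plane(W,e[0],.053);print("lid",e,P);print("knob",f,plane(W,f[0],.081),"pred row",proj(W,P+[0,0,.028]));print("pot",g,plane(W,g[0],.054))
print("pred ellipse extents flat", [proj(W,P+.025*np.array([np.cos(t),np.sin(t),0])).round(1) for t in np.radians([12.7,102.7,192.7,282.7])])
E
```

```text
lid ((316.2047119140625, 94.80538177490234), (55.04114532470703, 58.42008590698242), 5.153969764709473) [0.46947001 0.20558875 0.053     ]
knob ((316.39111328125, 92.06082916259766), (20.192218780517578, 22.12324333190918), 178.5087127685547) [0.46982916 0.20482428 0.081     ] pred row [316.16348962  90.96448884]
pot ((376.83966064453125, 344.8601379394531), (37.91692352294922, 447.1513366699219), 89.5429458618164) [ 0.59071613 -0.03111188  0.054     ]
pred ellipse extents flat [array([344.4,  94.8]), array([316.2,  64.4]), array([288. ,  94.8]), array([316.2, 123.9])]
```

The lid is seated in the recess. It is flat to within about 1 px (0.03 rad) and 3.5 mm off axis. Next is the yellow bottle.

>>> carry_out(commands=[[[-2.7,0.8,0,0],[-2.8,0.8,0,0],[-2.8,0.8,0,0],[-2.8,0.8,0,0],[-2.8,0.8,0,0],[-2.8,0.8,0,0],[-2.8,0.9,0,0],[-2.8,0.9,0,0],[-2.8,0.9,0,0],[-2.8,0.9,0,0],[-2.9,0.9,0,0],[-2.9,0.8,0,0],[0,0,0,0],[0,0,0,0],[0,0,0,0]]], claw=8.0)

```text
t: 21.27
tool_pos: [0.6642, -0.1912, 0.1805]
orientation: [-1.96, -2.453, -0.0]
force: [-1.0, 0.5, -0.5]
opening: 0.0798
```

```bash
python3 - <<'E'
from h import *
s=robot.read_state();W=robot.camera_params("wrist");print(s["tool_pos"],psi(),s["force"],s["opening"])
for Y in [(.664,-.192,.083)]:
    R=cv2.Rodrigues(s["orientation"])[0]; print((R.T@(np.array(Y)-s["tool_pos"])*100).round(2))
grab("wrist","w17")
E
```

```text
[ 0.66417132 -0.19120577  0.18054457] 12.7482683923272 [-1.00547746  0.52672421 -0.50538244] 0.07976285974462648
[-0.08 -0.03  9.75]
```

View pics/w17.png

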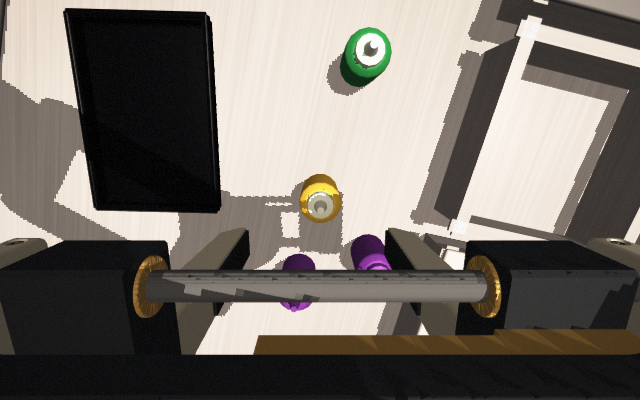

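```bash
python3 - <<'E'
from h import *
s=robot.read_state();W=robot.camera_params("wrist");R=cv2.Rodrigues(s["orientation"])[0]
X=plane(W,(320,209),.083);print("yellow",X,(R.T@(X-s["tool_pos"])*100).round(2))
q=np.array([plane(W,u,.02)[:2] for u in [(65,10),(210,13),(220,211),(95,210)]]);print(q.round(3),q.mean(0),np.linalg.norm(np.roll(q,-1,0)-q,axis=1),np.degrees(np.arctan2(*(q[1]-q[0])[::-1])),np.degrees(np.arctan2(*(q[2]-q[3])[::-1])))
E
```

```text
yellow [ 0.66680743 -0.19379601  0.083     ] [-0.35  0.2   9.79]
[[ 0.397 -0.076]
 [ 0.529 -0.048]
 [ 0.566 -0.236]
 [ 0.434 -0.265]] [ 0.48122073 -0.15650498] [0.13493628 0.19179422 0.13546309 0.19321668] 11.7330506523896 12.332503368038559
```

>>> carry_out(commands=[[[-0.3,0.2,2.0,0],[0,0,3.0,0],[0,0,3.0,0],[0,0,3.0,0],[0,0,2.0,0],[0,0,1.2,0],[0,0,0,0],[0,0,0,0],[0,0,0,0]]])

```text
t: 22.07
tool_pos: [0.6683, -0.1949, 0.0416]
orientation: [1.959, 2.452, 0.002]
force: [-0.2, 0.3, 0.1]
opening: 0.08
```

>>> carry_out(commands=[[[0,0,0,0],[0,0,0,0],[0,0,0,0],[0,0,0,0],[0,0,0,0],[0,0,0,0],[0,0,0,0]]], claw=3.0, grip_force=15)

```text
t: 22.65
tool_pos: [0.6669, -0.1949, 0.0391]
orientation: [1.962, 2.454, 0.0]
force: [0.0, 0.1, 1.1]
opening: 0.0397
```

>>> carry_out(commands=[[[0,0,-1.5,0],[0,0,-2.5,0],[0,0,-3.0,0],[0,0,-3.0,0],[0,0,-2.0,0],[2.8,-0.8,0,0],[2.8,-0.8,0,0],[2.8,-0.9,0,0],[2.8,-0.9,0,0],[2.8,-0.9,0,0],[2.8,-0.9,0,0],[2.8,-0.9,0,0],[2.8,-0.9,0,0],[2.9,-0.9,0,0],[2.9,-0.9,0,0],[2.9,-0.9,0,0],[2.9,-0.8,0,0],[0,0,0,0],[0,0,0,0]]])

```text
t: 24.23
tool_pos: [0.4893, 0.1148, 0.1601]
orientation: [1.958, 2.456, 0.001]
force: [0.3, -0.5, -1.4]
opening: 0.0394
```

```bash
python3 - <<'E'
from h import *
s=robot.read_state();print(s["tool_pos"],psi(),s["force"],s["opening"],tray(s["tool_pos"]))
grab("scene","s18")
E
```

```text
[0.48925998 0.11477955 0.16014379] 12.86999552881182 [ 0.34828208 -0.45641975 -1.3914017 ] 0.03943070669943018 [-0.00046843 -0.04419881]
```

View pics/s18.png

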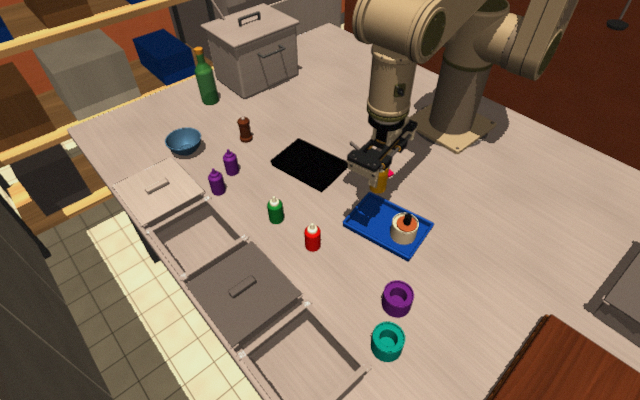

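>>> carry_out(commands=[[[0,0,2.0,0],[0,0,3.0,0],[0,0,3.0,0],[0,0,1.8,0],[0,0,0.8,0],[0,0,0.5,0],[0,0,0.3,0],[0,0,0,0],[0,0,0,0],[0,0,0,0]]])

```text
t: 25.12
tool_pos: [0.4908, 0.1137, 0.0466]
orientation: [1.961, 2.452, 0.003]
force: [-0.2, -0.6, -0.9]
opening: 0.0397
```

>>> carry_out(commands=[[[0,0,0.1,0],[0,0,0.1,0],[0,0,0,0],[0,0,0,0],[0,0,0,0]]])

```text
t: 25.53
tool_pos: [0.4896, 0.1137, 0.0432]
orientation: [1.962, 2.454, 0.0]
force: [0.6, 0.1, -0.8]
opening: 0.0397
```

>>> carry_out(commands=[[[0,0,0.1,0],[0,0,0,0],[0,0,0,0]]])

```text
t: 25.78
tool_pos: [0.4898, 0.1137, 0.0431]
orientation: [1.962, 2.454, -0.0]
force: [-4.3, -0.9, 7.7]
opening: 0.0398
```

>>> carry_out(commands=[[[0,0,0,0],[0,0,0,0],[0,0,0,0],[0,0,-1.5,0],[0,0,-3.0,0],[0,0,-3.0,0],[0,0,-3.0,0],[0,0,-2.0,0],[-1.3,2.6,0,0],[-1.3,2.6,0,0],[-1.3,2.6,0,0],[-1.3,2.7,0,0],[-1.2,2.7,0,0],[-1.2,2.6,0,0],[0,0,0,0],[0,0,0,0],[0,0,0,0]]], claw=7.0)

```text
t: 27.2
tool_pos: [0.66, 0.0743, 0.1664]
orientation: [-1.961, -2.453, 0.001]
force: [-0.3, 0.2, 0.2]
opening: 0.0701
```

```bash
python3 - <<'E'
from h import *
s=robot.read_state();W=robot.camera_params("wrist");R=cv2.Rodrigues(s["orientation"])[0]
print(s["tool_pos"],s["force"],s["opening"],(R.T@(np.array([.661,.074,.083])-s["tool_pos"])*100).round(2),proj(W,(.661,.074,.083)))
grab("wrist","w19")
E
```

```text
[0.65996658 0.07434976 0.16642908] [-0.30237303  0.17775161  0.18933897] 0.07005007843949736 [-0.06  0.1   8.34] [319.05701702 210.178894  ]
```

View pics/w19.png

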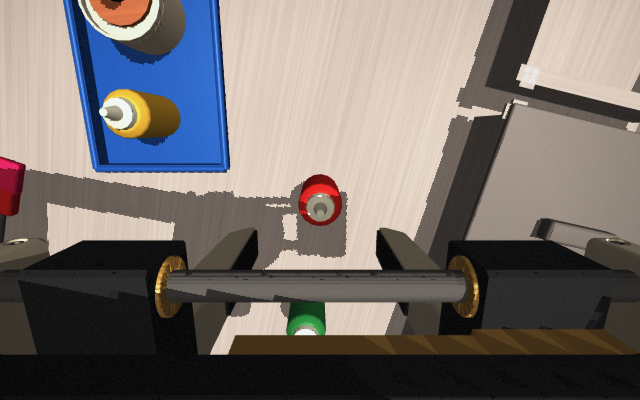

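The yellow bottle stands upright in the −y half of the blue tray, and the red nozzle at (320,210) lies right under the TCP.

>>> carry_out(commands=[[[-0.1,0.1,2.0,0],[0,0,3.0,0],[0,0,3.0,0],[0,0,2.7,0],[0,0,1.3,0],[0,0,0.7,0],[0,0,0,0],[0,0,0,0],[0,0,0,0]]])

```text
t: 28.0
tool_pos: [0.6633, 0.0737, 0.0428]
orientation: [1.96, 2.452, 0.004]
force: [-0.2, 0.4, -0.4]
opening: 0.0699
```

>>> carry_out(commands=[[[0,0,0,0],[0,0,0,0],[0,0,0,0],[0,0,0,0],[0,0,0,0],[0,0,0,0],[0,0,0,0]]], claw=3.0, grip_force=15)

```text
t: 28.58
tool_pos: [0.6619, 0.0735, 0.0404]
orientation: [1.962, 2.453, 0.0]
force: [-0.2, -0.4, 1.1]
opening: 0.0398
```

>>> carry_out(commands=[[[0,0,-1.5,0],[0,0,-2.5,0],[0,0,-3.0,0],[0,0,-3.0,0],[0,0,-2.0,0],[-1.7,-2.7,0,0],[-1.7,-2.9,0,0],[-1.7,-2.9,0,0],[-1.8,-2.9,0,0],[-1.8,-2.9,0,0],[-1.8,-2.9,0,0],[-1.7,-2.9,0,0],[-1.7,-2.6,0,0],[0,0,0,0],[0,0,0,0],[0,0,0,0]]])

```text
t: 29.92
tool_pos: [0.4712, -0.112, 0.1609]
orientation: [1.962, 2.452, 0.001]
force: [-0.1, 0.3, -0.3]
opening: 0.0397
```

```bash
python3 - <<'E'
from h import *
s=robot.read_state();print(s["tool_pos"],psi(),s["force"],s["opening"],tray(s["tool_pos"],(.480,-.156),12))
grab("scene","s20")
E
```

```text
[ 0.47120099 -0.1119655   0.16093803] 12.661686795029803 [-0.12974462  0.28316336 -0.29034996] 0.03972558984123025 [0.00054855 0.04490166]
```

View pics/s20.png

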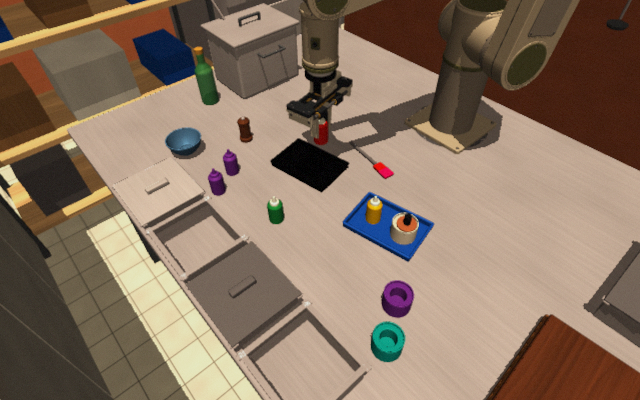

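>>> carry_out(commands=[[[0,0,2.0,0],[0,0,3.0,0],[0,0,3.0,0],[0,0,1.8,0],[0,0,0.8,0],[0,0,0.5,0],[0,0,0.3,0],[0,0,0.1,0],[0,0,0.1,0],[0,0,0,0],[0,0,0,0],[0,0,0,0]]])

```text
t: 30.97
tool_pos: [0.4714, -0.1122, 0.0449]
orientation: [1.961, 2.453, 0.001]
force: [-1.2, 0.1, -1.4]
opening: 0.0399
```

>>> carry_out(commands=[[[0,0,0.1,0],[0,0,0.05,0],[0,0,0,0],[0,0,0,0]]])

```text
t: 31.3
tool_pos: [0.4715, -0.1123, 0.0443]
orientation: [1.961, 2.453, 0.001]
force: [-4.0, 1.9, 11.7]
opening: 0.0404
```

>>> carry_out(commands=[[[0,0,0,0],[0,0,0,0],[0,0,0,0],[0,0,-1.5,0],[0,0,-3.0,0],[0,0,-3.0,0],[0,0,-3.0,0],[0,0,-2.0,0],[-2.9,0.1,0,0],[-2.9,0.1,0,0],[-2.9,0.1,0,0],[-2.9,0.1,0,0],[-2.9,0.1,0,0],[-2.9,0.1,0,0],[-2.9,0.1,0,0],[-3.0,0.2,0,0],[-3.0,0.2,0,0],[-3.0,0.1,0,0],[0,0,0,0],[0,0,0,0]]], claw=7.0)

```text
t: 32.97
tool_pos: [0.5465, -0.3964, 0.1663]
orientation: [-1.963, -2.451, -0.0]
force: [-0.5, -0.6, 0.2]
opening: 0.07
```

>>> carry_out(commands=[[[0,0,0,0],[0,0,0,0]]])

```text
t: 33.13
tool_pos: [0.5469, -0.3942, 0.1675]
orientation: [-1.961, -2.454, -0.0]
force: [-0.6, 0.1, 0.2]
opening: 0.0699
```

```bash
python3 - <<'E'
from h import *
s=robot.read_state();W=robot.camera_params("wrist");R=cv2.Rodrigues(s["orientation"])[0]
print(s["tool_pos"],s["force"],s["opening"],(R.T@(np.array([.547,-.395,.083])-s["tool_pos"])*100).round(2),proj(W,(.547,-.395,.083)))
grab("wrist","w21")
E
```

```text
[ 0.54694904 -0.39415465  0.16754985] [-0.58518446  0.14968785  0.16037996] 0.069949456864279 [-0.09 -0.01  8.45] [317.6133455  210.13512262]
```

View pics/w21.png

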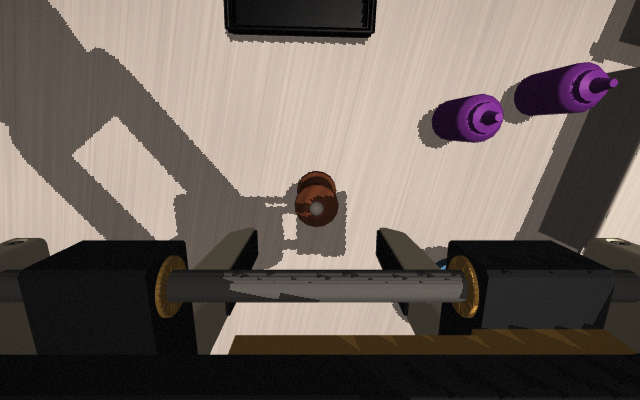

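>>> carry_out(commands=[[[0,0,2.0,0],[0,0,3.0,0],[0,0,3.0,0],[0,0,3.0,0],[0,0,1.5,0],[0,0,0.7,0],[0,0,0.2,0],[0,0,0,0],[0,0,0,0],[0,0,0,0]]])

```text
t: 34.02
tool_pos: [0.5483, -0.3962, 0.0361]
orientation: [1.96, 2.451, -0.0]
force: [0.3, 0.4, -0.3]
opening: 0.0697
```

>>> carry_out(commands=[[[0,0,0,0],[0,0,0,0],[0,0,0,0],[0,0,0,0],[0,0,0,0],[0,0,0,0],[0,0,0,0],[0,0,0,0]]], claw=2.5, grip_force=15)

```text
t: 34.68
tool_pos: [0.5469, -0.3952, 0.0336]
orientation: [-1.962, -2.453, 0.0]
force: [-0.2, -0.8, 0.8]
opening: 0.0373
```

>>> carry_out(commands=[[[0,0,0,0],[0,0,0,0],[0,0,0,0]]])

```text
t: 34.93
tool_pos: [0.5469, -0.3953, 0.0337]
orientation: [1.962, 2.454, -0.0]
force: [-0.6, 0.5, 0.1]
opening: 0.0372
```

```bash
python3 - <<'E'
from h import *
s=robot.read_state();print(s["tool_pos"],s["force"],s["opening"])
im=grab("wrist","w22");cv2.imwrite("pics/w22z.png",cv2.resize(im[140:345,200:440,::-1],None,fx=3,fy=3,interpolation=2))
a=grab("scene","s22");cv2.imwrite("pics/s22z.png",cv2.resize(a[80:180,200:310,::-1],None,fx=5.5,fy=5.5,interpolation=2))
E
```

```text
[ 0.54694085 -0.39525735  0.03367612] [-0.57673224  0.48652009  0.14523603] 0.037155325363036604
```

View pics/w22z.png

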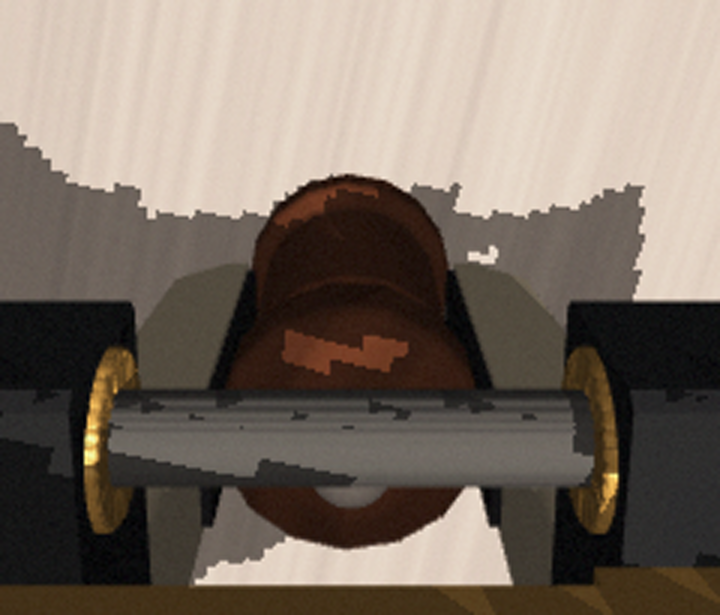

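View pics/s22z.png

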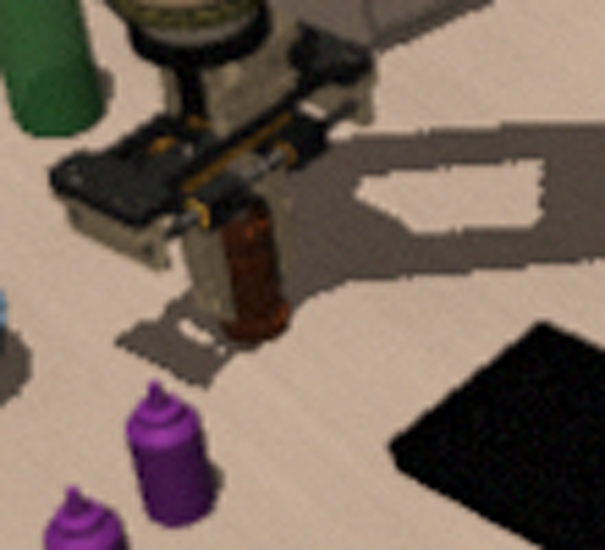

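The pads stopped at 37 mm, so they are on the underside of the mill's head rather than the 34 mm body. I regrip 15 mm higher so they span the head fully.

>>> carry_out(commands=[[[0,0,0,0],[0,0,0,0],[0,0,0,0],[0,0,-0.7,0],[0,0,-0.8,0],[0,0,0,0],[0,0,0,0],[0,0,0,0]]], claw=6.0)

```text
t: 35.7
tool_pos: [0.5472, -0.3954, 0.0491]
orientation: [1.961, 2.453, -0.0]
force: [-0.8, -0.7, -0.2]
opening: 0.0601
```

>>> carry_out(commands=[[[0,0,0,0],[0,0,0,0],[0,0,0,0],[0,0,0,0],[0,0,0,0],[0,0,0,0],[0,0,0,0],[0,0,0,0]]], claw=2.5, grip_force=15)

```text
t: 36.37
tool_pos: [0.5469, -0.3951, 0.0484]
orientation: [-1.962, -2.453, -0.0]
force: [0.6, 0.4, -0.5]
opening: 0.0373
```

>>> carry_out(commands=[[[0,0,-1.0,0],[0,0,-2.0,0],[0,0,-3.0,0],[0,0,-2.0,0],[1.6,-0.1,0,0],[2.2,-0.2,0,0],[2.5,-0.2,0,0],[2.5,-0.2,0,0],[2.5,-0.2,0,0],[2.5,-0.2,0,0],[2.5,-0.2,0,0],[2.2,0,0,0],[1.2,0,0,0],[0.6,0,0,0],[0,0,0,0],[0,0,0,0],[0,0,0,0]]])

```text
t: 37.78
tool_pos: [0.49, -0.2011, 0.129]
orientation: [1.962, 2.452, -0.0]
force: [-0.1, -0.3, -0.0]
opening: 0.0368
```

```bash
python3 - <<'E'
from h import *
s=robot.read_state();print(s["tool_pos"],s["force"],s["opening"],tray(s["tool_pos"],(.480,-.156),12))
im=grab("wrist","w23");cv2.imwrite("pics/w23z.png",cv2.resize(im[100:345,160:480,::-1],None,fx=2.3,fy=2.3,interpolation=2))
a=grab("scene","s23");cv2.imwrite("pics/s23z.png",cv2.resize(a[80:200,230:370,::-1],None,fx=4.8,fy=4.8,interpolation=2))
E
```

```text
[ 0.49001465 -0.20107077  0.1289528 ] [-0.14588225 -0.32693868 -0.03013936] 0.03683732408301246 [ 0.00042506 -0.04616803]
```

View pics/w23z.png

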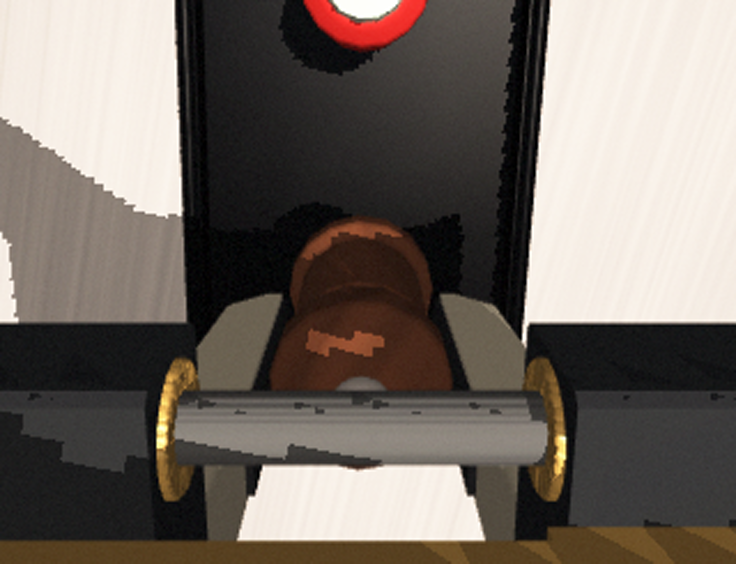

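View pics/s23z.png

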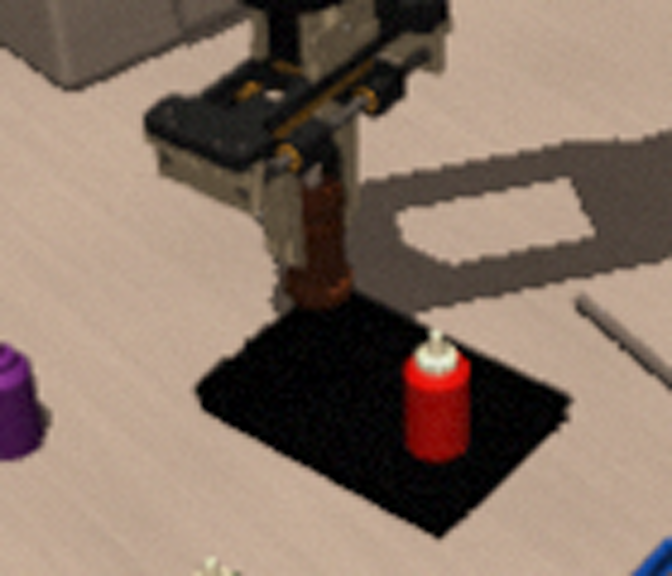

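>>> carry_out(commands=[[[0,0,2.0,0],[0,0,2.5,0],[0,0,1.5,0],[0,0,0.8,0],[0,0,0.3,0],[0,0,0.2,0],[0,0,0,0],[0,0,0,0],[0,0,0,0],[0,0,0,0]]])

```text
t: 38.72
tool_pos: [0.4903, -0.2004, 0.0566]
orientation: [1.961, 2.452, 0.0]
force: [-0.3, -0.7, -1.0]
opening: 0.0368
```

>>> carry_out(commands=[[[0,0,0.1,0],[0,0,0.1,0],[0,0,0.1,0],[0,0,0,0],[0,0,0,0]]])

```text
t: 39.13
tool_pos: [0.4895, -0.2, 0.0525]
orientation: [-1.962, -2.453, 0.0]
force: [-0.1, 0.3, -1.4]
opening: 0.0371
```

>>> carry_out(commands=[[[0,0,0.1,0],[0,0,0.05,0],[0,0,0,0],[0,0,0,0]]])

```text
t: 39.47
tool_pos: [0.49, -0.2004, 0.0523]
orientation: [1.961, 2.453, -0.0]
force: [-4.0, 0.8, 8.1]
opening: 0.0371
```

Contact at 8 N, so I release and back away.

>>> carry_out(commands=[[[0,0,0,0],[0,0,0,0],[0,0,0,0],[0,0,0,0],[0,0,-1.0,0],[0,0,-2.5,0],[0,0,-3.0,0],[0,0,-3.0,0],[-2.5,0,-3.0,0],[-2.5,0,0,0],[-2.5,0,0,0],[-2.5,0,0,0],[0,0,0,0],[0,0,0,0],[0,0,0,0]]], claw=6.5)

```text
t: 40.72
tool_pos: [0.5114, -0.2971, 0.1762]
orientation: [-1.962, -2.453, -0.0]
force: [0.3, 0.6, -0.2]
opening: 0.0648
```

```bash
python3 - <<'E'
from h import *
s=robot.read_state();print(s["tool_pos"],s["force"],s["opening"])
im=grab("wrist","w24")
a=grab("scene","s24");cv2.imwrite("pics/s24z.png",cv2.resize(a[110:290,190:450,::-1],None,fx=3,fy=3,interpolation=2))
grab("top","t24")
E
```

```text
[ 0.51141593 -0.29708104  0.17621209] [ 0.27873596  0.64246723 -0.18140994] 0.06484660014525394
```

View pics/w24.png

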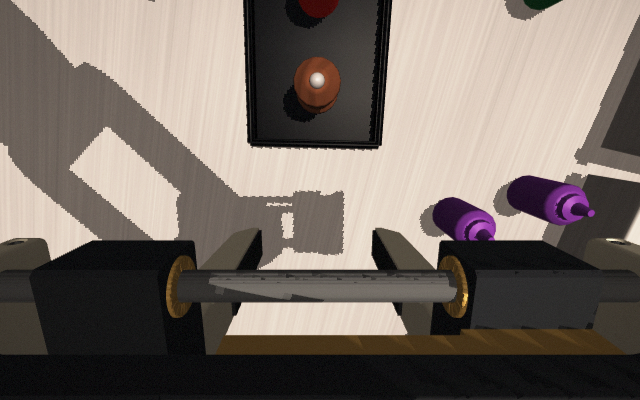

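View pics/s24z.png

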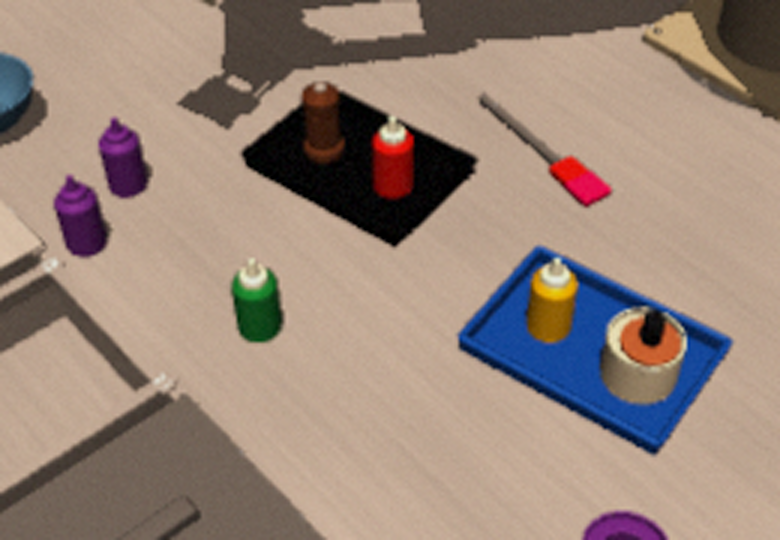

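View pics/t24.png

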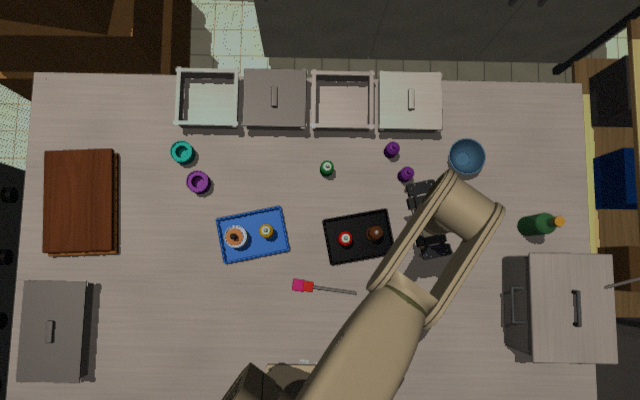

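All four things are in place and the green bottle is still at (327,168). I take one closer look at the lid before handing in.

>>> carry_out(commands=[[[2.7,0.4,0,0],[2.8,0.4,0,0],[2.8,0.4,0,0],[2.8,0.4,0,0],[2.8,0.4,0,0],[2.8,0.5,0,0],[2.8,0.5,0,0],[2.8,0.5,0,0],[2.8,0.5,0,0],[2.8,0.5,0,0],[2.8,0.5,0,0],[2.8,0.5,0,0],[2.8,0.4,0,0],[2.8,0.4,0,0],[2.8,0.4,0,0],[2.7,0.4,0,0],[0,0,0,0],[0,0,0,0],[0,0,0,0],[0,0,0,0]]])

```text
t: 42.53
tool_pos: [0.4827, 0.1525, 0.1762]
orientation: [1.962, 2.453, -0.0]
force: [0.1, 0.3, 0.2]
opening: 0.0651
```

```bash
python3 - <<'E'
from h import *
s=robot.read_state();W=robot.camera_params("wrist");print(s["tool_pos"],s["dq"].round(3))
im=grab("wrist","w25");cv2.imwrite("pics/w25z.png",cv2.resize(im[60:240,220:420,::-1],None,fx=3.3,fy=3.3,interpolation=2))
H=hsv(im).astype(int);h,ss,v=H[...,0],H[...,1],H[...,2]
cu=((h<18)&(ss>110)&(v>60)); cu[240:]=0; cu[:,:260]=0;cu[:,390:]=0
c=max(cv2.findContours(cu.astype(np.uint8)*255,0,2)[0],key=cv2.contourArea);e=cv2.fitEllipse(cv2.convexHull(c));P=plane(W,e[0],.053)
x,y,w,hh=cv2.boundingRect(c);k=np.zeros_like(cu);k[y-8:y+hh,x+8:x+w-8]=((v<45)&(ss<120))[y-8:y+hh,x+8:x+w-8]
b=max(cv2.findContours(k.astype(np.uint8)*255,0,2)[0],key=cv2.contourArea);f=cv2.fitEllipse(cv2.convexHull(b))
print("lid",e,P,"knob",f,"top pred",proj(W,P+[0,0,.028]),plane(W,f[0],.081))
E
```

```text
[0.48267817 0.15249523 0.17615602] [-0.012  0.002 -0.002  0.001 -0.     0.002]
lid ((316.57257080078125, 139.5606689453125), (54.274967193603516, 55.43397521972656), 8.656245231628418) [0.46976475 0.20533971 0.053     ] knob ((316.5670166015625, 141.1838836669922), (20.494306564331055, 20.89812660217285), 83.74849700927734) top pred [316.57407039 140.82829748] [0.46982137 0.2050627  0.081     ]
```

View pics/w25z.png

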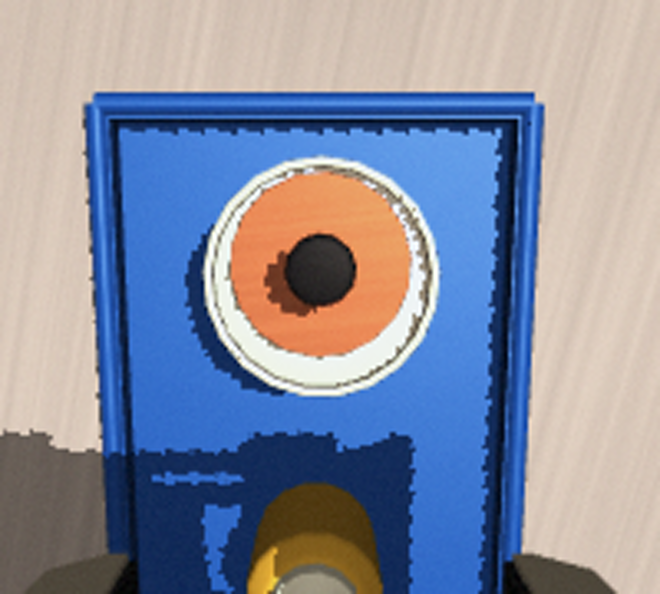

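The lid lies within the recess. The top of the knob is within 0.4 px of where a flat lid would put it, and the lid is about 4 mm off axis. I hand in.

```bash
python3 -c "
from plant import robot
s=robot.read_state();print(s['t'],s['dq'].round(3));print(robot.close_job())"
```

```text
42.5833 [-0.005  0.003 -0.002  0.002 -0.002  0.002]
the job is handed in; nothing more can be done
None
```

The job was handed in at 42.6 s of the 122 s allowed. No verdict is reported, so these results are from my own checks.

- **Pot:** it went onto the blue tray first and was let go.
- **Lid:** I tipped it about 0.4 rad in the grip by pressing its edge on the blue tray's rim. The first press slid off outside the wall, so I repeated it 7 mm further in. I then set the lower edge on the pot's ledge, with 2.7 N of contact while it was still tipped, laid the lid down and released it.
- **Bottles and mill:** the yellow bottle went to the blue tray, the red bottle and pepper mill to the black one. The pads first closed on the mill's head at 37 mm instead of its 34 mm body. I regripped higher on the head and it carried upright.

**Last checks:**
- **Lid:** it lies flat in the recess. The knob's top was within 0.4 px of where a flat lid would put it. The lid is about 4 mm off the pot's axis; 8 mm is allowed.
- **Trays:** the red bottle, mill and yellow bottle looked upright on their trays in the last scene view.
- **Green bottle:** it is at the same pixel as at the start.
- **Arm:** it was clear of everything.
- **Disagreement:** the scene camera read about 7 mm off the top camera in x, so I relied on the wrist camera and the finger contacts.

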